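Burnish the seam of a two-part bag panel on a sloping jig

TASK

Slide the jig's jaw fully closed by its red knob so that the two teal panel halves meet, then take the burnishing stylus from its wooden block and run its tip once along the seam groove, from the red-dot end up to the green-dot end: lightly, slowly (less than 6 cm/s), with the tip right down in the groove from end to end, never lifted out partway or rubbed over the teal faces, and the stylus held square to the sloping panel. Then stand the stylus back in its block, tip down and fully home, let go of it, and finally draw the jaw back at least 3 cm to free the panel. Leave everything else on the bench where it is.

Things in the scene. Friction and masses are not known exactly. Their poses are not given: they have to be found in the camera images.
- bed: brass bed plate, 160 x 260 mm, of a jig on a green base, sloping 35 degrees, its low edge away from the robot. Origin mid-slope on its surface, 100 mm up; x up the slope (towards the robot), y across (to the robot's right), z square out. Two teal panel halves, 6 mm thick, lie on it (bed x -66 to 66 mm); one is fixed, reaches to y = 85 mm, with a 12 mm high steel stop behind it
- jaw (a joint): how far the sliding jaw is open, m: 0 fully closed (end stop), 0.060 fully open (end stop). The jaw carries the other teal half and slides across the bed along its -y axis as it opens; it stays where it is left; about 3 N moves it
- jaw_knob (a point): top centre of the jaw's red knob, a 20 x 20 mm square post square to the bed, faces along bed x and y. Its top is 60 mm out from the bed; it rises 46 mm above a steel bar 14 mm thick, 110 mm long (bed x), 36 mm wide. At bed x = 0, y = -84 mm when closed, less by the opening. Axes as the bed's
- stylus: burnishing stylus, 136 mm long, 120 g, standing in its block with the tip down. Origin at the very tip, z along the stylus from tip to handle. Steel tip 5 mm in diameter with a round end (z 0 to 25 mm), brass shank 10 mm in diameter (25 to 61), brass collar 24 mm in diameter (60 to 66), blue square handle 18 x 18 mm with faces along its x and y (66 to 136)
- holder: pale wooden block 60 x 60 x 80 mm, fixed to the table, the stylus's home. Origin at the centre of its underside, z up. A hole 17 mm in diameter with a 3 mm chamfer, 70 mm deep, in the middle of the top; when the stylus is home its collar rests on the block's top and its tip is 20 mm above the table
- holder_hole0 (a point): centre of the hole's mouth, on top of the block, 80 mm above the table
- glue: bystander: white bottle 52 mm in diameter with a blue nozzle, 135 mm tall, origin under its foot
- mandrel: bystander: dark steel spindle standing upright on a foot 56 mm in diameter, 118 mm tall, origin under its foot
- tape: bystander: tan roll of tape lying flat, 100 mm in diameter, 45 mm tall, origin at the centre of its underside
- dish: bystander: grey bowl, 110 mm in diameter, 35 mm tall, origin at the centre of its underside
- screwdriver: bystander: screwdriver lying on the table, origin at its middle, x towards its tip
- buckle_a: bystander: brass rectangular buckle lying flat, 46 x 40 x 6 mm, origin at the centre of its underside
- buckle_b: bystander: a second such buckle
- seam0 (a point): red-dot (lower) end of the seam, point 0 of 6, on the groove's floor. With the jaw closed the seam is a groove between the halves, 9 to 10 mm wide, 6 mm deep, open at both ends, its floor the bare bed. In bed x, y its centre line goes (-60, 0) - (-15, 0) - (15, 14) - (60, 14) mm. Red dot on the bed at (-73, 0), green dot at (73, 14). Axes as the bed's
- seam1 (a point): point 1 of 0 to 6 on the seam's centre line, on the floor of the groove, at (-38, 0) mm in the bed's x, y; axes as the bed's
- seam2 (a point): point 2 of 0 to 6 on the seam's centre line, on the floor of the groove, at (-15, 0) mm in the bed's x, y; axes as the bed's
- seam3 (a point): point 3 of 0 to 6 on the seam's centre line, on the floor of the groove, at (0, 7) mm in the bed's x, y; axes as the bed's
- seam4 (a point): point 4 of 0 to 6 on the seam's centre line, on the floor of the groove, at (15, 14) mm in the bed's x, y; axes as the bed's
- seam5 (a point): point 5 of 0 to 6 on the seam's centre line, on the floor of the groove, at (38, 14) mm in the bed's x, y; axes as the bed's
- seam6 (a point): point 6 of 0 to 6 on the seam's centre line, on the floor of the groove, at (60, 14) mm in the bed's x, y (green-dot end); axes as the bed's
There are look-alikes about, which are no part of the job. What is shaped like the stylus but black or white is not meant. Several things have the shape of the holder; the one meant has the colours described above.

How it is judged:
By the outcome, as a careful person would: the job done as asked, in the order asked, and still so for the second after the job is handed in, with the robot touching nothing.
It also fails if it takes over 70 s, if anything falls off the work surface, if the arm or the gripper's body presses on something with over 40 N, if the wrist force passes 120 N, or if a joint passes its speed limit or range.

ROBOT

A 6-joint arm with a two-finger parallel gripper is mounted at the origin on the work surface. World frame = base frame: x ahead of the robot, y to its left, z up, the work surface at z = 0. Lengths are in m, angles in rad, forces in N, time in s.
With the tool pointing down it reaches from about 0.35 to 0.925 m from the base axis. Payload 6.4 kg.
Tool frame: the origin (TCP) lies on the centre line of the jaws, within the pads' length; the fingertips stand r.tip_extent ahead of it and the grasp point (between the pads) lies 3 mm ahead of it (r.tip_extent is the distance from the TCP to the fingertips, in m); z points along the fingers, y is the line along which they close (so a half turn about z gives the same grasp; the last joint's range is limited). The gripper opens to 94 mm and grips with 3 to 60 N. Pads are 16 mm wide; open, the fingers measure 119 mm over their backs; the gripper's body (75 mm by 177 mm) begins 78 mm behind the grasp point.
Start: joints at [0.999, 0.245, 1.558, -0, 1.339, -0.174], TCP at [0.252, 0.599, 0.227] pointing down, gripper open.
Joint ranges: [-3.13, 3.13], [-1.02, 2.26], [0.13, 2.54], [-0.95, 4.09], [0.21, 2.88], [-2.74, 2.74]. Speed limits (rad/s): [2.57, 2.57, 3.14, 3.14, 3.14, 3.14].

INTERFACE

Orientations are given as a rotation vector (axis times angle).
In Python, from station import readout, capture, camera_model, job, r gives the robot as it stands.
- The arm moves only by the tool send_rows, never from a script. Its argument "deltas" is a list of rows, each an object of numbers: "tx", "ty", "tz": the shift along the tool's x, y, z in m; "twist": the turn about the tool's z in rad; "claw": the finger opening in m, from 0 to 0.094. In form: [{"tx": .., "ty": .., "tz": .., "twist": .., "claw": ..}, ...]. A call has 1 to 5 rows; each row is the pose to reach, as a shift and turn from the pose commanded when the call began, along the tool's axes at that moment; what a row does not reach only later rows make up. A row lasts 1/12 s, in which the tool goes at most 41.7 mm and 7.16 degrees, less where a joint would pass 70% of its speed; a pose out of reach is approached as far as the arm can. A call with a gripper value outside its range is refused whole. The fingers move at their own pace and stop on an object; the grip force is fixed at half the most. Time passes only in rows, so rows that repeat a pose let the fingers close. It gives the time, the measured TCP pose, the force, the opening and the grip force at its end, in the units of the state.
- readout.get_obs(): the state, without advancing time (a new reading comes with each control period).
- capture(name): name is "scene" or "top" or "wrist"; returns the picture (480x640x3 uint8, blue, green, red); there is no depth.
- camera_model(name): a dict with "vfov" (degrees; the focal length in pixels is half the picture's height over the tangent of half this angle, whatever the lens; pixels are square), "cx", "cy" (the principal point, pixels), "world_from_camera" (4x4, takes a point from camera to world coordinates). Camera axes: x right, y down, z forward; pixel columns grow to the right and rows downward; lengths in m; the calibration is good to about 2 mm. A picture is of the moment at which its call begins: read the wrist's pose just before it. camera_model takes no time and is no camera call; for the wrist camera it gives the pose at the moment of the call.
- job.close_job(): hands the job in; it is judged then, once.
The state is a dict: "time_s": time; "joint_pos": joint angles; "dq": joint speeds; "joint_torque": joint torques, N m; "tcp_pos": TCP position; "tool_rot": TCP orientation; "force": force on the tool from outside, world axes, zero at the start; "wrist_torque": the same for the moment, N m; "opening": finger opening in m; "grip_force": force on a finger pad.
Only numpy, scipy, OpenCV 4.12 (cv2) and the standard library are available. Lean on these libraries where they do the work, as an engineer would, in place of code of your own. Each camera call takes 0.05 s, during which the arm holds its last target. There are 200 camera calls.

## Working session

There is one attempt and no reset: what is moved stays moved. The work goes in short steps, Python scripts to look and compute and a tool call to move; the robot and the scene stay as the last step left them, time stands still between calls to the robot, and variables do not carry over. Pictures are saved under pics/ and viewed, at most 10 in all, crops included, and the job is handed in when it is done.

Besides the shell and the picture viewer there is one more tool, called after "Emit:" as name(argument=value, ...), one argument or row to a line, values as JSON. send_rows: Moves the arm, as the interface text tells. Its arguments: {"type":"object","properties":{"deltas":{"type":"array","items":{"type":"object","properties":{"tx":{"type":"number"},"ty":{"type":"number"},"tz":{"type":"number"},"twist":{"type":"number"},"claw":{"type":"number"}}}}},"required":["deltas"]}

```bash
ls; mkdir -p pics; python3 - <<'E'
from station import readout,capture,camera_model,job,r
import cv2,numpy as np
print(readout.get_obs()); print([a for a in dir(r) if a[0]!='_'], r.tip_extent)
for n in("scene","top","wrist"):
    m=camera_model(n);print(n,m['vfov'],m['cx'],m['cy'],np.round(m['world_from_camera'],4).tolist(), m.keys())
    im=capture(n);cv2.imwrite(f'pics/{n}0.png',im)
E
```

```text
pics
{'time_s': 0.0, 'joint_pos': array([ 9.98921799e-01,  2.45851493e-01,  1.55902296e+00, -6.89209254e-06,
        1.33869641e+00, -1.74134523e-01]), 'dq': array([ 0.00095384,  0.00071655,  0.00039639, -0.00045386, -0.00052762,
        0.0003925 ]), 'joint_torque': array([-8.63279329e-04, -4.15835989e+01, -3.14596224e+01,  6.85140816e-02,
        3.32681928e-02, -1.36444628e-04]), 'tcp_pos': array([0.251472  , 0.59876662, 0.22631659]), 'tool_rot': array([-6.20514584e-01, -3.07897190e+00,  2.89686347e-03]), 'force': array([-0.55307642, -0.75422555, -0.48628552]), 'wrist_torque': array([-0.00749343,  0.01337957,  0.00078293]), 'grip_force': 0.0, 'opening': 0.09378975112530774}
['MotionError', 'tip_extent'] 0.022
scene 52.04702308475428 318.7498898726363 241.30865759605447 [[-0.8068, 0.3536, -0.4733, 1.016], [0.5907, 0.4976, -0.6352, 0.6602], [0.0109, -0.7921, -0.6103, 0.7156], [0.0, 0.0, 0.0, 1.0]] dict_keys(['vfov', 'cx', 'cy', 'world_from_camera'])
top 53.15999580327886 322.9253056483676 235.194065914714 [[0.0259, -0.9978, 0.0603, 0.4631], [-0.9995, -0.0247, 0.0206, 0.0464], [-0.0191, -0.0608, -0.998, 1.188], [0.0, 0.0, 0.0, 1.0]] dict_keys(['vfov', 'cx', 'cy', 'world_from_camera'])
wrist 66.27071406808773 318.64175981616984 236.78878281269917 [[0.3869, 0.896, 0.218, 0.1882], [0.9221, -0.3756, -0.0928, 0.6261], [-0.0013, 0.237, -0.9715, 0.3835], [0.0, 0.0, 0.0, 1.0]] dict_keys(['vfov', 'cx', 'cy', 'world_from_camera'])
```

View pics/scene0.png

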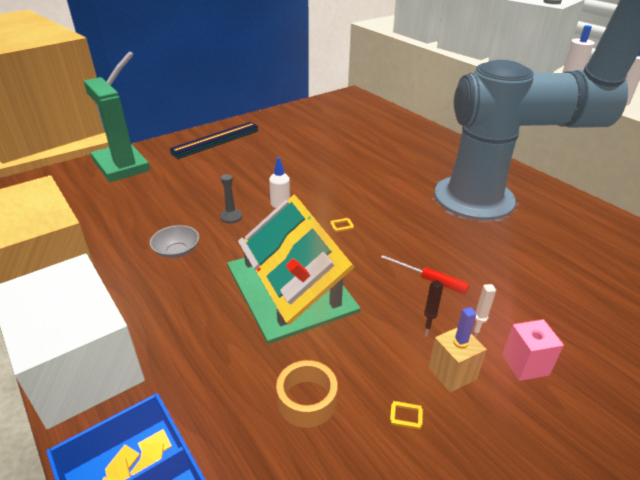

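View pics/top0.png

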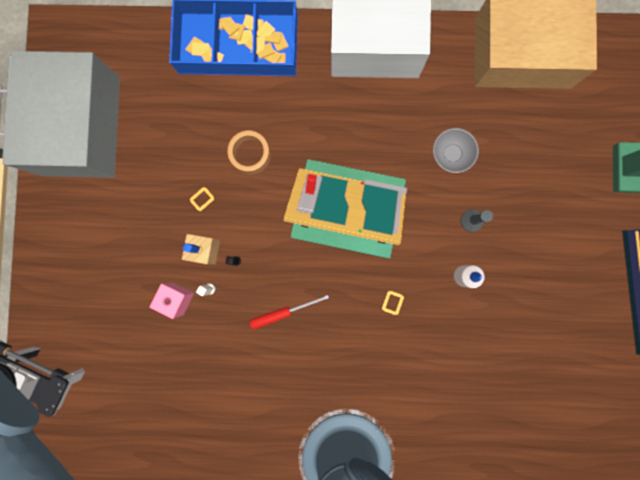

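```bash
cat > h.py <<'E'
import cv2,numpy as np
from scipy.spatial.transform import Rotation as R
from station import readout,capture,camera_model,job,r
def K(m): f=240/np.tan(np.radians(m['vfov'])/2); return f,m['cx'],m['cy']
def ray(m,uv):
    f,cx,cy=K(m);T=m['world_from_camera'];d=T[:3,:3]@np.array([(uv[0]-cx)/f,(uv[1]-cy)/f,1.]);return T[:3,3],d/np.linalg.norm(d)
def onz(m,uv,z):
    o,d=ray(m,uv);return o+d*(z-o[2])/d[2]
def proj(m,P):
    f,cx,cy=K(m);T=m['world_from_camera'];p=(np.atleast_2d(P)-T[:3,3])@T[:3,:3];return np.c_[f*p[:,0]/p[:,2]+cx,f*p[:,1]/p[:,2]+cy]
def tri(*mu):
    A=np.zeros((3,3));b=np.zeros(3)
    for m,uv in mu:
        o,d=ray(m,uv);M=np.eye(3)-np.outer(d,d);A+=M;b+=M@o
    return np.linalg.solve(A,b)
def blobs(im,lo,hi,amin=8):
    h=cv2.cvtColor(im,cv2.COLOR_BGR2HSV);k=cv2.inRange(h,np.array(lo),np.array(hi))
    n,l,s,c=cv2.connectedComponentsWithStats(k);return [(int(s[i,4]),*np.round(c[i],1),*s[i,:4].tolist()) for i in range(1,n) if s[i,4]>=amin]
def T():
    o=readout.get_obs();return np.array(o['tcp_pos']),R.from_rotvec(o['tool_rot']).as_matrix(),o
def totool(P):
    p,M,_=T();return M.T@(np.asarray(P)-p)
def snap(n,name):
    m=camera_model(n);im=capture(n);cv2.imwrite(f'pics/{name}.png',im);return m,im
E
python3 - <<'E'
from h import *
mt=camera_model('top');ms=camera_model('scene')
t=cv2.imread('pics/top0.png');s=cv2.imread('pics/scene0.png');w=cv2.imread('pics/wrist0.png')
for n,lo,hi in(('blue',(112,120,60),(125,255,255)),('red',(0,200,150),(4,255,255)),('green',(45,120,100),(70,255,255)),('teal',(75,100,30),(95,255,255))):
    for a,i in(('t',t),('s',s)): print(n,a,[b for b in blobs(i,lo,hi,3) if 100<b[1]<560 and 90<b[2]<400])
print(onz(mt,(200,249),.08),onz(mt,(190,248),.156),onz(mt,(311,183),.15))
print(T()[1])
E
```

```text
blue t [(5, np.float64(183.6), np.float64(248.8), 183, 247, 3, 4), (5, np.float64(190.0), np.float64(251.0), 188, 251, 5, 1)]
blue s [(5, np.float64(306.4), np.float64(94.8), 305, 93, 3, 4), (7, np.float64(296.7), np.float64(98.1), 294, 97, 6, 3), (3, np.float64(302.0), np.float64(97.0), 301, 97, 3, 1), (10, np.float64(284.6), np.float64(100.7), 282, 98, 6, 5), (8, np.float64(207.9), np.float64(141.2), 205, 140, 7, 3), (3, np.float64(198.0), np.float64(144.7), 197, 144, 3, 2), (3, np.float64(190.0), np.float64(147.3), 189, 147, 3, 2), (5, np.float64(185.0), np.float64(149.0), 183, 148, 5, 3), (3, np.float64(178.3), np.float64(151.3), 178, 151, 2, 2), (97, np.float64(278.5), np.float64(167.6), 275, 158, 9, 17), (66, np.float64(468.7), np.float64(311.6), 463, 308, 12, 8)]
red t [(106, np.float64(310.6), np.float64(183.8), 307, 175, 8, 18), (261, np.float64(267.8), np.float64(317.9), 250, 308, 40, 21)]
red s [(229, np.float64(297.0), np.float64(269.2), 287, 259, 21, 21), (480, np.float64(444.5), np.float64(279.4), 421, 268, 48, 23)]
green t [(4, np.float64(359.5), np.float64(230.5), 359
[... 516 characters left out ...]
77, np.float64(347.8), np.float64(242.0), 292, 225, 100, 33)]
teal s [(65, np.float64(122.1), np.float64(113.3), 110, 86, 21, 58), (60, np.float64(234.6), np.float64(135.8), 217, 129, 37, 15), (4, np.float64(225.5), np.float64(140.5), 224, 140, 4, 2), (103, np.float64(194.3), np.float64(149.9), 174, 142, 43, 16), (1443, np.float64(274.0), np.float64(232.8), 247, 203, 57, 61), (966, np.float64(292.2), np.float64(261.9), 267, 230, 46, 66)]
[0.49088931 0.35374507 0.08      ] [0.49059429 0.35448946 0.156     ] [0.63934308 0.09676707 0.15      ]
[[-9.21924709e-01  3.87368362e-01 -7.64123646e-04]
 [ 3.87369051e-01  9.21923903e-01 -1.23941744e-03]
 [ 2.24352752e-04 -1.43864741e-03 -9.99998940e-01]]
```

View pics/wrist0.png

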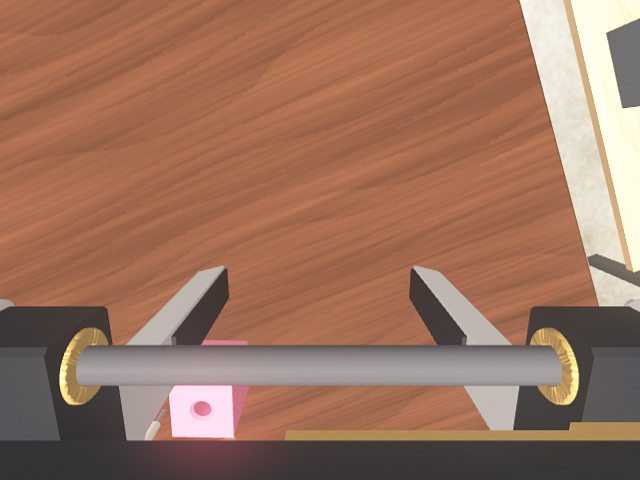

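Emit:
send_rows(
  deltas=[
    {"tx": -0.0339,"ty": -0.0192,"tz": -0.0116},
    {"tx": -0.0678,"ty": -0.0384,"tz": -0.0232},
    {"tx": -0.1017,"ty": -0.0576,"tz": -0.0348},
    {"tx": -0.1356,"ty": -0.0768,"tz": -0.0464},
    {"tx": -0.1695,"ty": -0.096,"tz": -0.058},
  ],
)

```text
invalid input at $.deltas[0]: expected keys tx, ty, tz, twist, claw
```

Emit:
send_rows(
  deltas=[
    {"tx": -0.0339,"ty": -0.0192,"tz": -0.009},
    {"tx": -0.0678,"ty": -0.0384,"tz": -0.018},
    {"tx": -0.1017,"ty": -0.0576,"tz": -0.027},
    {"tx": -0.1356,"ty": -0.0768,"tz": -0.036},
    {"tx": -0.1695,"ty": -0.096,"tz": -0.046},
  ],
)

```text
invalid input at $.deltas[0]: expected keys tx, ty, tz, twist, claw
```

Emit:
send_rows(
  deltas=[
    {"tx": -0.0339,"ty": -0.0192},
    {"tx": -0.0678,"ty": -0.0384},
    {"tx": -0.1017,"ty": -0.0576},
    {"tx": -0.1356,"ty": -0.0768},
    {"tx": -0.1695,"ty": -0.096},
  ],
)

```text
invalid input at $.deltas[0]: expected keys tx, ty, tz, twist, claw
```

Emit:
send_rows(
  deltas=[
    {"tx": -0.0339,"ty": -0.0192,"twist": -0.1},
    {"tx": -0.0678,"ty": -0.0384,"twist": -0.2},
    {"tx": -0.1,"ty": -0.057,"twist": -0.21},
    {"tx": -0.1,"ty": -0.057,"twist": -0.21},
    {"tx": -0.1,"ty": -0.057,"twist": -0.21},
  ],
)

```text
invalid input at $.deltas[0]: expected keys tx, ty, tz, twist, claw
```

```bash
python3 - <<'E'
from h import *
p,M,o=T();print(o['time_s'],p,np.round(M,4).tolist())
m,im=snap('wrist','w1');mt,it=snap('top','t1')
import pickle;pickle.dump((m,mt),open('m1.pkl','wb'))
print(np.round(m['world_from_camera'],4).tolist())
E
```

```text
0.15 [0.25158069 0.59888751 0.22662054] [[-0.9219, 0.3874, -0.0008], [0.3874, 0.9219, -0.0012], [0.0002, -0.0014, -1.0]]
[[0.3869, 0.8959, 0.2182, 0.1882], [0.9221, -0.3757, -0.0926, 0.6262], [-0.001, 0.237, -0.9715, 0.3837], [0.0, 0.0, 0.0, 1.0]]
```

View pics/w1.png

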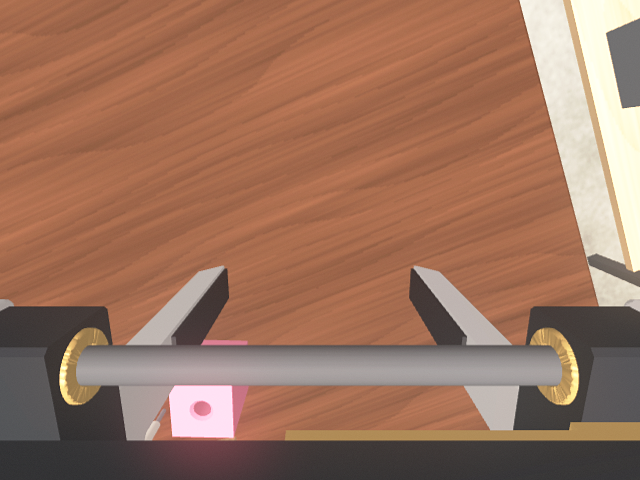

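Emit:
send_rows(
  deltas=[
    {"tx": -0.0339,"ty": -0.0192,"tz": -0.0116,"twist": 0,"claw": 0.06},
    {"tx": -0.0678,"ty": -0.0384,"tz": -0.0232,"twist": 0,"claw": 0.06},
    {"tx": -0.1017,"ty": -0.0576,"tz": -0.0348,"twist": 0,"claw": 0.06},
    {"tx": -0.1356,"ty": -0.0768,"tz": -0.0464,"twist": 0,"claw": 0.06},
    {"tx": -0.1695,"ty": -0.096,"tz": -0.058,"twist": 0,"claw": 0.06},
  ],
)

```text
time_s: 0.67
tcp_pos: [0.3715, 0.4436, 0.2859]
tool_rot: [0.62, 3.08, -0.0]
force: [0.2, 0.4, 0.2]
opening: 0.0642
grip_force: 0.0
```

Emit:
send_rows(
  deltas=[
    {"tx": -0.0339,"ty": -0.0192,"tz": -0.009,"twist": 0,"claw": 0.06},
    {"tx": -0.0678,"ty": -0.0384,"tz": -0.018,"twist": 0,"claw": 0.06},
    {"tx": -0.1017,"ty": -0.0576,"tz": -0.027,"twist": 0,"claw": 0.06},
    {"tx": -0.1356,"ty": -0.0768,"tz": -0.036,"twist": 0,"claw": 0.06},
    {"tx": -0.1695,"ty": -0.096,"tz": -0.046,"twist": 0,"claw": 0.06},
  ],
)

```text
time_s: 1.08
tcp_pos: [0.4906, 0.2892, 0.3317]
tool_rot: [-0.621, -3.079, 0.0]
force: [-0.4, 0.4, 0.9]
opening: 0.0599
grip_force: 0.0
```

Emit:
send_rows(
  deltas=[
    {"tx": -0.0339,"ty": -0.0192,"tz": 0,"twist": 0,"claw": 0.06},
    {"tx": -0.0678,"ty": -0.0384,"tz": 0,"twist": 0,"claw": 0.06},
    {"tx": -0.1017,"ty": -0.0576,"tz": 0,"twist": 0,"claw": 0.06},
    {"tx": -0.1356,"ty": -0.0768,"tz": 0,"twist": 0,"claw": 0.06},
    {"tx": -0.1695,"ty": -0.096,"tz": 0,"twist": 0,"claw": 0.06},
  ],
)

```text
time_s: 1.5
tcp_pos: [0.6099, 0.135, 0.3314]
tool_rot: [0.621, 3.08, 0.0]
force: [1.5, 0.1, 0.6]
opening: 0.0599
grip_force: 0.0
```

Emit:
send_rows(
  deltas=[
    {"tx": -0.0339,"ty": -0.0192,"tz": 0,"twist": -0.1,"claw": 0.06},
    {"tx": -0.0678,"ty": -0.0384,"tz": 0,"twist": -0.2,"claw": 0.06},
    {"tx": -0.1,"ty": -0.057,"tz": 0,"twist": -0.21,"claw": 0.06},
    {"tx": -0.1,"ty": -0.057,"tz": 0,"twist": -0.21,"claw": 0.06},
    {"tx": -0.1,"ty": -0.057,"tz": 0,"twist": -0.21,"claw": 0.06},
  ],
)

```text
time_s: 1.92
tcp_pos: [0.6796, 0.0438, 0.3304]
tool_rot: [-0.299, -3.126, -0.0]
force: [-0.8, 0.4, -0.1]
opening: 0.0598
grip_force: 0.0
```

```bash
python3 - <<'E'
from h import *
p,M,o=T();print(o['time_s'],p,np.round(M,4).tolist())
m,im=snap('wrist','w2');mt,it=snap('top','t2')
import pickle;pickle.dump((m,mt),open('m2.pkl','wb'))
print(np.round(m['world_from_camera'],4).tolist())
E
```

```text
1.9167 [0.67963817 0.04375171 0.33042274] [[-0.9819, 0.1896, -0.0015], [0.1896, 0.9819, 0.0004], [0.0016, 0.0001, -1.0]]
[[0.1891, 0.9543, 0.2316, 0.6123], [0.982, -0.1838, -0.0444, 0.0573], [0.0002, 0.2358, -0.9718, 0.4876], [0.0, 0.0, 0.0, 1.0]]
```

View pics/w2.png

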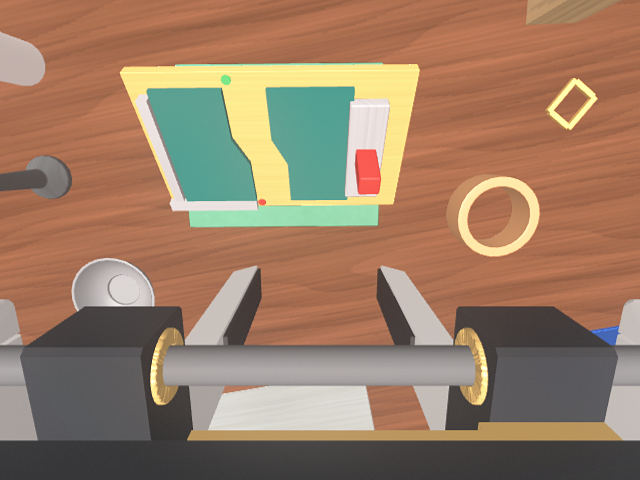

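```bash
cat > fit.py <<'E'
from h import *
from scipy.optimize import least_squares
c35,s35=np.cos(np.radians(35)),np.sin(np.radians(35))
def bedR(yaw):  # yaw: heading of bed's horizontal x
    hx=np.array([np.cos(yaw),np.sin(yaw),0]);x=c35*hx+[0,0,s35];z=-s35*hx+np.array([0,0,c35]);return np.c_[x,np.cross(z,x),z]
def bed(q,P): return np.array([q[0],q[1],.1])+np.atleast_2d(P)@bedR(q[2]).T
def fit(obs,q0):
    f=lambda q:np.concatenate([(proj(m,bed(q,P))-uv).ravel() for m,P,uv in obs])
    s=least_squares(f,q0,loss='soft_l1');return s.x,f(s.x).reshape(-1,2)
E
python3 - <<'E'
from fit import *
import pickle
m,mt=pickle.load(open('m2.pkl','rb'));im=cv2.imread('pics/w2.png')
r_=[b for b in blobs(im,(0,150,120),(5,255,255)) if b[2]<260];g=[b for b in blobs(im,(50,120,120),(75,255,255)) if b[2]<100]
print(r_,g)
h=cv2.cvtColor(im,cv2.COLOR_BGR2HSV)
k=cv2.inRange(h,(75,120,40),(95,255,150))
cs=[c for c in cv2.findContours(k,cv2.RETR_EXTERNAL,cv2.CHAIN_APPROX_NONE)[0] if cv2.contourArea(c)>1500]
for c in cs: print('teal',cv2.approxPolyDP(c,3,True)[:,0].tolist())
k=cv2.inRange(h,(20,80,120),(32,255,255));k[250:]=0
for c in cv2.findContours(k,cv2.RETR_EXTERNAL,cv2.CHAIN_APPROX_NONE)[0]:
    if cv2.contourArea(c)>1500: print('brass',cv2.approxPolyDP(c,2.5,True)[:,0].tolist())
gd=min(g,key=lambda b:abs(b[1]-226)+abs(b[2]-80));rd=min(r_,key=lambda b:abs(b[1]-262)+abs(b[2]-202))
P=np.array([[-.073,0,0],[.073,.014,0],[.08,.13,0],[.08,-.13,0],[-.08,-.13,0]])
uv=np.array([rd[1:3],gd[1:3],(122,68),(419,66),(393,205)])
q,res=fit([(m,P,uv)],[.61,.02,2.95]);print(q,res.round(2).tolist())
q2,res=fit([(m,P[:2],uv[:2])],q);print(q2,res.round(2).tolist())
print(proj(m,bed(q2,[[.066,.085,.006],[.066,.014+.00475,.006],[.015,.01875,.006],[-.015,.00475,.006],[-.066,.00475,.006]])).round(1).tolist())
print('top dots',proj(mt,bed(q2,P[:2])).round(1).tolist())
E
```

```text
[(943, np.float64(367.3), np.float64(171.5), 356, 150, 25, 44), (29, np.float64(262.0), np.float64(201.9), 259, 200, 7, 5)] [(33, np.float64(225.8), np.float64(79.4), 222, 76, 9, 9)]
brass [[524, 183], [509, 177], [492, 178], [473, 193], [459, 221], [458, 218], [460, 232], [473, 249], [516, 249], [529, 238], [537, 223], [538, 205], [534, 194]]
brass [[393, 201], [419, 70], [416, 64], [124, 67], [120, 72], [172, 198], [134, 100], [139, 93], [146, 93], [148, 87], [221, 87], [231, 133], [251, 161], [257, 197], [264, 198], [265, 205], [378, 204]]
[0.60422268 0.01446205 2.95093758] [[19.38, -1.75], [26.97, -1.94], [-5.05, 1.38], [-0.11, 3.53], [-1.73, -0.47]]
[ 0.60145969 -0.00870066  2.95801957] [[-0.04, -0.34], [0.03, 0.23]]
[[145.6, 91.2], [220.9, 90.7], [231.5, 140.4], [250.1, 164.9], [256.6, 200.7]]
top dots [[361.9, 181.9], [359.5, 229.8]]
```

```bash
python3 - <<'E'
from fit import *
import pickle
m,mt=pickle.load(open('m2.pkl','rb'));im=cv2.imread('pics/w2.png');it=cv2.imread('pics/t2.png');s=cv2.imread('pics/scene0.png');ms=camera_model('scene')
q=[.6015,-.0087,2.958]
P=np.array([[-.073,0,0],[.073,.014,0],[.08,.105,0],[.08,-.155,0],[-.08,-.155,0]]);uv=np.array([(262,201.9),(225.8,79.4),(122,68.5),(418.5,66.5),(393,203)])
q1,res=fit([(m,P,uv)],q);print(q1,res.round(2).tolist())
w=[b for b in blobs(it,(50,100,100),(75,255,255),3) if 340<b[1]<380 and 215<b[2]<245];print(w)
print('scene dots',proj(ms,bed(q1,P[:2])).round(1).tolist(),[b for b in blobs(s,(45,120,100),(70,255,255),3) if 300<b[1]<320 and 200<b[2]<230])
for o in (.03,.035,.04,.045,.05):
    c=np.array([[a,-.084-o+b,.06] for a,b in((.01,.01),(.01,-.01),(-.01,-.01),(-.01,.01))]);print(o,proj(m,bed(q1,c)).round(0).tolist())
h=cv2.cvtColor(im,cv2.COLOR_BGR2HSV);k=cv2.inRange(h,(0,150,80),(6,255,255))|cv2.inRange(h,(174,150,80),(180,255,255))
c=max(cv2.findContours(k[:260],cv2.RETR_EXTERNAL,cv2.CHAIN_APPROX_NONE)[0],key=cv2.contourArea);print(cv2.approxPolyDP(c,2,True)[:,0].tolist())
print(h[155:192:4,368].tolist(),h[188,355:385:4].tolist())
E
```

```text
[ 0.59971186 -0.00832242  2.96110495] [[0.1, -1.85], [-0.25, -1.91], [-3.61, 2.08], [1.8, 0.91], [0.38, 0.11]]
[(4, np.float64(359.5), np.float64(230.5), 359, 230, 2, 2), (19, np.float64(360.9), np.float64(243.4), 360, 240, 4, 9)]
scene dots [[259.9, 269.0], [310.1, 217.5]] [(6, np.float64(308.8), np.float64(217.2), 308, 216, 3, 3)]
0.03 [[360.0, 177.0], [383.0, 176.0], [380.0, 193.0], [359.0, 193.0]]
0.035 [[366.0, 177.0], [388.0, 176.0], [385.0, 193.0], [364.0, 193.0]]
0.04 [[372.0, 176.0], [394.0, 176.0], [391.0, 193.0], [369.0, 193.0]]
0.045 [[377.0, 176.0], [399.0, 176.0], [396.0, 193.0], [375.0, 193.0]]
0.05 [[383.0, 176.0], [405.0, 176.0], [401.0, 193.0], [380.0, 193.0]]
[[357, 150], [358, 191], [377, 193], [380, 176], [375, 150]]
[[1, 172, 248], [2, 172, 249], [2, 172, 249], [2, 171, 249], [2, 171, 249], [2, 170, 249], [2, 150, 255], [2, 171, 249], [2, 172, 249], [2, 172, 248]] [[5, 12, 236], [2, 176, 243], [2, 172, 249], [2, 172, 249], [2, 172, 248], [2, 171, 249], [4, 170, 227], [24, 114, 253]]
```

```bash
cat >> fit.py <<'E'
q2=np.array([.6015,-.0087,2.958])
E
python3 - <<'E'
from fit import *
G=bed(q2,[[0,-.1115,.042]])[0];print(G, bed(q2,[[0,-.1115,.06],[0,-.084,.042]]))
print(totool(G+[0,0,.003]))
E
```

```text
[0.64554113 0.09652817 0.13440439] [[0.655692   0.09464332 0.14914912]
 [0.64052065 0.06949033 0.13440439]]
[0.04194736 0.04334069 0.19391962]
```

Emit:
send_rows(
  deltas=[
    {"tx": 0.021,"ty": 0.0217,"tz": 0.01,"twist": -0.007,"claw": 0.05},
    {"tx": 0.042,"ty": 0.0433,"tz": 0.03,"twist": -0.007,"claw": 0.05},
    {"tx": 0.042,"ty": 0.0433,"tz": 0.07,"twist": -0.007,"claw": 0.05},
    {"tx": 0.042,"ty": 0.0433,"tz": 0.11,"twist": -0.007,"claw": 0.05},
    {"tx": 0.042,"ty": 0.0433,"tz": 0.14,"twist": -0.007,"claw": 0.05},
  ],
)

```text
time_s: 2.43
tcp_pos: [0.6437, 0.0982, 0.1891]
tool_rot: [-0.278, -3.128, -0.0]
force: [1.1, 0.4, 0.5]
opening: 0.0503
grip_force: 0.0
```

Emit:
send_rows(
  deltas=[
    {"tx": 0,"ty": 0,"tz": 0.02,"twist": 0,"claw": 0.05},
    {"tx": 0,"ty": 0,"tz": 0.04,"twist": 0,"claw": 0.05},
    {"tx": 0,"ty": 0,"tz": 0.054,"twist": 0,"claw": 0.05},
    {"tx": 0,"ty": 0,"tz": 0.054,"twist": 0,"claw": 0.05},
    {"tx": 0,"ty": 0,"tz": 0.054,"twist": 0,"claw": 0.05},
  ],
)

```text
time_s: 2.85
tcp_pos: [0.6455, 0.0967, 0.1376]
tool_rot: [-0.282, -3.128, -0.0]
force: [0.7, 0.3, 0.4]
opening: 0.0499
grip_force: 0.0
```

Emit:
send_rows(
  deltas=[
    {"tx": 0,"ty": 0,"tz": 0,"twist": 0,"claw": 0.03},
    {"tx": 0,"ty": 0,"tz": 0,"twist": 0,"claw": 0.018},
    {"tx": 0,"ty": 0,"tz": 0,"twist": 0,"claw": 0.018},
    {"tx": 0,"ty": 0,"tz": 0,"twist": 0,"claw": 0.018},
    {"tx": 0,"ty": 0,"tz": 0,"twist": 0,"claw": 0.018},
  ],
)

```text
time_s: 3.27
tcp_pos: [0.6465, 0.0961, 0.1383]
tool_rot: [0.284, 3.127, 0.002]
force: [0.4, 4.3, 2.0]
opening: 0.0205
grip_force: 1.5
```

```bash
python3 - <<'E'
from fit import *
p,M,o=T();print(o,p,M.round(4).tolist());print((p-[0,0,.003]-[*q2[:2],.1])@bedR(q2[2]))
E
```

```text
{'time_s': 3.2667, 'joint_pos': array([-2.59094560e-02,  3.39894203e-01,  1.61189922e+00,  9.69916534e-04,
        1.18826686e+00, -1.41592584e+00]), 'dq': array([ 3.48185531e-03, -8.04907913e-05, -2.19716975e-03,  2.17147151e-02,
       -3.03879671e-03,  5.38408941e-04]), 'joint_torque': array([-1.78799763e+00, -4.23061037e+01, -2.83454597e+01, -7.82173444e-01,
        2.08023093e-01, -6.33401301e-03]), 'tcp_pos': array([0.64645608, 0.09611699, 0.13828939]), 'tool_rot': array([2.84014121e-01, 3.12725061e+00, 1.56528876e-03]), 'force': array([0.43256425, 4.28686952, 1.97799906]), 'wrist_torque': array([ 0.53077365, -0.03251024,  0.03654954]), 'grip_force': 1.5380939841270447, 'opening': 0.020502566089943892} [0.64645608 0.09611699 0.13828939] [[-0.9836, 0.1802, 0.0016], [0.1802, 0.9836, 0.0009], [-0.0014, 0.0011, -1.0]]
[-0.00029076 -0.11126277  0.04328398]
```

Emit:
send_rows(
  deltas=[
    {"tx": 0,"ty": -0.006,"tz": 0,"twist": 0,"claw": 0.016},
    {"tx": 0,"ty": -0.012,"tz": 0,"twist": 0,"claw": 0.016},
    {"tx": 0,"ty": -0.018,"tz": 0,"twist": 0,"claw": 0.016},
    {"tx": 0,"ty": -0.023,"tz": 0,"twist": 0,"claw": 0.016},
    {"tx": 0,"ty": -0.026,"tz": 0,"twist": 0,"claw": 0.016},
  ],
)

```text
time_s: 3.68
tcp_pos: [0.6416, 0.0695, 0.1383]
tool_rot: [0.285, 3.128, 0.001]
force: [0.2, 3.1, 4.9]
opening: 0.0195
grip_force: 30.0
```

Emit:
send_rows(
  deltas=[
    {"tx": 0,"ty": -0.001,"tz": 0,"twist": 0,"claw": 0.016},
    {"tx": 0,"ty": -0.002,"tz": 0,"twist": 0,"claw": 0.016},
    {"tx": 0,"ty": -0.002,"tz": 0,"twist": 0,"claw": 0.016},
  ],
)

```text
time_s: 3.93
tcp_pos: [0.6414, 0.0685, 0.1383]
tool_rot: [0.284, 3.127, 0.003]
force: [0.9, 6.8, 4.4]
opening: 0.02
grip_force: 30.0
```

Emit:
send_rows(
  deltas=[
    {"tx": 0,"ty": -0.001,"tz": 0,"twist": 0,"claw": 0.016},
    {"tx": 0,"ty": -0.002,"tz": 0,"twist": 0,"claw": 0.016},
    {"tx": 0,"ty": -0.002,"tz": 0,"twist": 0,"claw": 0.016},
  ],
)

```text
time_s: 4.18
tcp_pos: [0.6414, 0.0684, 0.1383]
tool_rot: [0.283, 3.126, 0.008]
force: [3.2, 12.8, 4.4]
opening: 0.0199
grip_force: 30.0
```

Emit:
send_rows(
  deltas=[
    {"tx": 0,"ty": 0.001,"tz": 0,"twist": 0,"claw": 0.05},
    {"tx": 0,"ty": 0.003,"tz": 0,"twist": 0,"claw": 0.05},
    {"tx": 0,"ty": 0.003,"tz": 0,"twist": 0,"claw": 0.05},
    {"tx": 0,"ty": 0.003,"tz": -0.03,"twist": 0,"claw": 0.05},
    {"tx": 0,"ty": 0.003,"tz": -0.07,"twist": 0,"claw": 0.05},
  ],
)

```text
time_s: 4.6
tcp_pos: [0.6378, 0.0686, 0.2027]
tool_rot: [-0.284, -3.118, 0.002]
force: [-0.1, -0.5, -0.4]
opening: 0.0485
grip_force: 0.0
```

Emit:
send_rows(
  deltas=[
    {"tx": -0.01,"ty": -0.008,"tz": -0.04,"twist": 0,"claw": 0.05},
    {"tx": -0.025,"ty": -0.016,"tz": -0.078,"twist": 0,"claw": 0.05},
    {"tx": -0.043,"ty": -0.022,"tz": -0.11,"twist": 0,"claw": 0.05},
    {"tx": -0.043,"ty": -0.022,"tz": -0.122,"twist": 0,"claw": 0.05},
    {"tx": -0.043,"ty": -0.022,"tz": -0.122,"twist": 0,"claw": 0.05},
  ],
)

```text
time_s: 5.02
tcp_pos: [0.6807, 0.0389, 0.3329]
tool_rot: [0.285, 3.123, -0.001]
force: [-1.0, 0.7, -0.6]
opening: 0.05
grip_force: 0.0
```

```bash
python3 - <<'E'
from fit import *
import pickle
p,M,o=T();print(o['time_s'],p)
m,im=snap('wrist','w3');ms,s=snap('scene','s3');mt,it=snap('top','t3');pickle.dump((m,ms,mt),open('m3.pkl','wb'))
rd=[b for b in blobs(im,(0,150,120),(5,255,255)) if b[2]<260];g=[b for b in blobs(im,(50,120,120),(75,255,255)) if b[2]<110];print(rd,g)
rdd=min(rd,key=lambda b:b[0] if b[0]>12 else 1e9)
P=np.array([[-.073,0,0],[.073,.014,0]]);gd=max(g,key=lambda b:b[0] if b[0]<80 else 0)
q,res=fit([(m,P,np.array([rdd[1:3],gd[1:3]]))],q2);print(q,res.round(2).tolist())
out=cv2.resize(im[40:240,100:440],None,fx=2,fy=2,interpolation=cv2.INTER_CUBIC);out2=cv2.resize(s[300:400,400:570],(340*2,400));cv2.imwrite('pics/c3.png',out[:, :])
# groove centre per bed row: brass run between teal
h=cv2.cvtColor(im,cv2.COLOR_BGR2HSV);k=cv2.inRange(h,(15,80,100),(35,255,255))
for x,y in((-60,0),(-38,0),(-15,0),(15,14),(38,14),(60,14)):
    u,v=proj(m,bed(q,[[x/1e3,y/1e3,0]]))[0];row=k[int(round(v)),int(u)-12:int(u)+13]
    print(x,round(u,1),round(v,1),(np.flatnonzero(row)+int(u)-12).tolist())
# stylus handle in scene/top
for n,i in(('s',s),('t',it)): print(n,[b for b in blobs(i,(105,80,60),(130,255,255),20) if (430<b[1]<500 and 290<b[2]<360) or (170<b[1]<210 and 235<b[2]<265)])
E
```

```text
5.0167 [0.68074027 0.03885407 0.33294277]
[(884, np.float64(342.0), np.float64(168.5), 332, 147, 22, 44), (30, np.float64(266.1), np.float64(197.6), 263, 195, 7, 6)] [(62, np.float64(232.2), np.float64(75.0), 228, 71, 9, 9)]
[ 0.60146827 -0.00887613  2.9598772 ] [[-0.02, -0.13], [0.01, 0.09]]
-60 264.9 189.2 [261, 262, 263, 264, 265, 266, 267, 268]
-38 262.7 174.2 [258, 259, 260, 261, 262, 263, 264, 265, 266]
-15 260.2 157.2 [256, 257, 258, 259, 260, 261]
15 242.5 132.5 [238, 239, 240, 241, 242, 243, 244, 245, 246]
38 238.7 111.5 [234, 235, 236, 237, 238, 239, 240, 241, 242]
60 234.8 89.3 [229, 230, 231, 232, 233, 234, 235, 236, 237, 238]
s [(368, np.float64(464.7), np.float64(325.5), 456, 308, 20, 36)]
t [(109, np.float64(190.0), np.float64(247.8), 182, 244, 17, 8)]
```

View pics/c3.png

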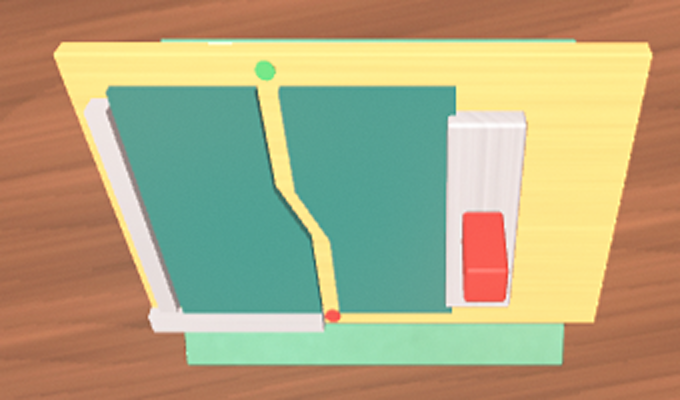

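Emit:
send_rows(
  deltas=[
    {"tx": 0.021,"ty": 0.034,"tz": 0,"twist": 0,"claw": 0.05},
    {"tx": 0.042,"ty": 0.068,"tz": 0,"twist": 0,"claw": 0.05},
    {"tx": 0.063,"ty": 0.102,"tz": 0,"twist": 0,"claw": 0.05},
    {"tx": 0.084,"ty": 0.136,"tz": 0,"twist": 0,"claw": 0.05},
    {"tx": 0.105,"ty": 0.17,"tz": 0,"twist": 0,"claw": 0.05},
  ],
)

```text
time_s: 5.58
tcp_pos: [0.604, 0.2276, 0.3258]
tool_rot: [-0.283, -3.123, 0.003]
force: [0.7, 0.1, 0.0]
opening: 0.0499
grip_force: 0.0
```

Emit:
send_rows(
  deltas=[
    {"tx": 0.021,"ty": 0.034,"tz": 0,"twist": 0,"claw": 0.05},
    {"tx": 0.042,"ty": 0.068,"tz": 0,"twist": 0,"claw": 0.05},
    {"tx": 0.063,"ty": 0.102,"tz": 0,"twist": 0,"claw": 0.05},
    {"tx": 0.07,"ty": 0.106,"tz": 0,"twist": 0,"claw": 0.05},
    {"tx": 0.07,"ty": 0.106,"tz": 0,"twist": 0,"claw": 0.05},
  ],
)

```text
time_s: 6.0
tcp_pos: [0.5538, 0.3448, 0.3263]
tool_rot: [-0.276, -3.125, 0.004]
force: [0.3, -0.3, 0.3]
opening: 0.0501
grip_force: 0.0
```

```bash
python3 - <<'E'
from fit import *
import pickle
p,M,o=T();print(o['time_s'],p,M.round(4).tolist())
m,im=snap('wrist','w4');pickle.dump(m,open('m4.pkl','wb'))
print([b for b in blobs(im,(105,80,40),(130,255,255),60)])
u,v=proj(m,[[.491,.354,.1]])[0].astype(int);print(u,v)
x0,y0=max(u-100,0),max(v-75,0)
cv2.imwrite('pics/c4.png',cv2.resize(im[y0:y0+150,x0:x0+200],None,fx=4,fy=4,interpolation=cv2.INTER_NEAREST));print(x0,y0)
E
```

```text
6.0 [0.55384016 0.34482546 0.32626581] [[-0.9845, 0.1752, -0.0049], [0.1752, 0.9845, -0.002], [0.0045, -0.0029, -1.0]]
[(225, np.float64(326.0), np.float64(156.8), 315, 145, 22, 22)]
316 153
216 78
```

View pics/c4.png

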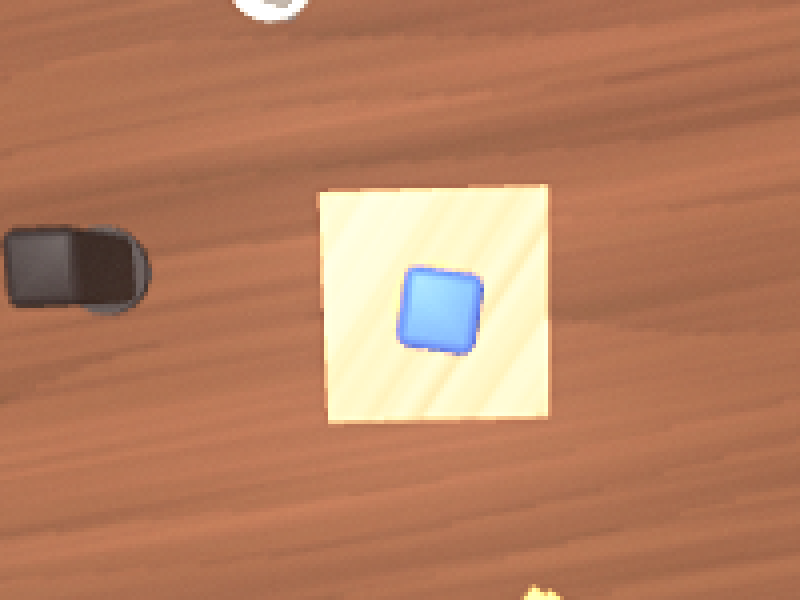

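```bash
python3 - <<'E'
from fit import *
import pickle
m=pickle.load(open('m4.pkl','rb'));im=cv2.imread('pics/w4.png');h=cv2.cvtColor(im,cv2.COLOR_BGR2HSV)
k=cv2.inRange(h,(100,60,40),(130,255,255));c=max(cv2.findContours(k,0,1)[0],key=cv2.contourArea);r1=cv2.minAreaRect(c);print(r1)
kb=cv2.inRange(h,(10,10,225),(35,130,255))|k;kb[:115]=0;kb[200:]=0;kb[:,:285]=0;kb[:,365:]=0
c2=max(cv2.findContours(kb,0,1)[0],key=cv2.contourArea);r2=cv2.minAreaRect(c2);print(r2,cv2.contourArea(c2))
b=cv2.boxPoints(r1);W=np.array([onz(m,x,.156) for x in b]);print('handle',W.mean(0),np.linalg.norm(np.diff(W,axis=0),axis=1),np.degrees([np.arctan2(d[1],d[0]) for d in np.diff(W,axis=0)]))
b=np.array([(216+x/4,78+y/4) for x,y in((320,191),(549,184),(549,417),(327,422))]);W2=np.array([onz(m,x,.08) for x in b]);print('block',W2.mean(0),np.linalg.norm(np.diff(W2,axis=0),axis=1),np.degrees([np.arctan2(d[1],d[0]) for d in np.diff(W2,axis=0)]))
# cross-check with scene: handle top centre
ms=camera_model('scene');print(proj(ms,W.mean(0)),proj(ms,W))
p,M,o=T();print('shift to grasp',totool(W.mean(0)*[1,1,0]+[0,0,.124+.003]),np.degrees(np.arctan2(M[1,0],M[0,0])))
E
```

```text
((325.66217041015625, 155.02703857421875), (19.72787857055664, 20.2210750579834), 9.462322235107422)
((324.4483947753906, 153.6403350830078), (58.28307342529297, 56.728118896484375), 88.40885925292969) 3178.5
handle [0.49306339 0.36195964 0.156     ] [0.01715504 0.01705381 0.01718625] [160.14780115  70.7608095  -19.14452479]
block [0.49367094 0.36241016 0.08      ] [0.06024159 0.06081752 0.06052127] [ 81.60968266  -8.80347824 -98.76291333]
[[470.06336194 310.72717029]] [[462.45730853 308.04863352]
 [472.01947009 305.96220097]
 [477.73110345 313.38796818]
 [468.09049469 315.64625534]]
shift to grasp [0.06371076 0.00793074 0.19991846] 169.78469184440573
```

Emit:
send_rows(
  deltas=[
    {"tx": 0.032,"ty": 0.004,"tz": 0.01,"twist": 0.05,"claw": 0.05},
    {"tx": 0.0637,"ty": 0.0079,"tz": 0.03,"twist": 0.1,"claw": 0.05},
    {"tx": 0.0637,"ty": 0.0079,"tz": 0.065,"twist": 0.1,"claw": 0.05},
    {"tx": 0.0637,"ty": 0.0079,"tz": 0.1,"twist": 0.1,"claw": 0.05},
    {"tx": 0.0637,"ty": 0.0079,"tz": 0.13,"twist": 0.1,"claw": 0.05},
  ],
)

```text
time_s: 6.47
tcp_pos: [0.4949, 0.3601, 0.1963]
tool_rot: [-0.442, -3.109, 0.003]
force: [0.8, 0.3, -0.2]
opening: 0.0507
grip_force: 0.0
```

Emit:
send_rows(
  deltas=[
    {"tx": 0,"ty": 0,"tz": 0.03,"twist": 0,"claw": 0.05},
    {"tx": 0,"ty": 0,"tz": 0.055,"twist": 0,"claw": 0.05},
    {"tx": 0,"ty": 0,"tz": 0.07,"twist": 0,"claw": 0.05},
    {"tx": 0,"ty": 0,"tz": 0.07,"twist": 0,"claw": 0.05},
    {"tx": 0,"ty": 0,"tz": 0.07,"twist": 0,"claw": 0.05},
  ],
)

```text
time_s: 6.88
tcp_pos: [0.4955, 0.3603, 0.128]
tool_rot: [-0.442, -3.108, 0.003]
force: [0.3, 0.3, 0.0]
opening: 0.0498
grip_force: 0.0
```

Emit:
send_rows(
  deltas=[
    {"tx": 0,"ty": 0,"tz": 0,"twist": 0,"claw": 0.035},
    {"tx": 0,"ty": 0,"tz": 0,"twist": 0,"claw": 0.025},
    {"tx": 0,"ty": 0,"tz": 0,"twist": 0,"claw": 0.014},
    {"tx": 0,"ty": 0,"tz": 0,"twist": 0,"claw": 0.014},
    {"tx": 0,"ty": 0,"tz": 0,"twist": 0,"claw": 0.014},
  ],
)

```text
time_s: 7.3
tcp_pos: [0.4961, 0.3623, 0.1303]
tool_rot: [0.439, 3.11, 0.001]
force: [-0.4, -0.5, 1.3]
opening: 0.0198
grip_force: 0.3
```

```bash
python3 - <<'E'
from fit import *
p,M,o=T();print(o['time_s'],p,M.round(4).tolist(),o['force'],o['wrist_torque'],o['opening'],o['grip_force'])
E
```

```text
7.3 [0.49605731 0.36226122 0.13030793] [[-0.9609, 0.2769, 0.0013], [0.2769, 0.9609, 0.0004], [-0.0011, 0.0007, -1.0]] [-0.44306169 -0.51069337  1.28995281] [-0.13597146  0.0096765  -0.01565252] 0.019805229143705076 0.3205310180783272
```

Emit:
send_rows(
  deltas=[
    {"tx": 0,"ty": 0,"tz": 0,"twist": 0,"claw": 0.01},
    {"tx": 0,"ty": 0,"tz": 0,"twist": 0,"claw": 0.01},
    {"tx": 0,"ty": 0,"tz": 0,"twist": 0,"claw": 0.01},
  ],
)

```text
time_s: 7.55
tcp_pos: [0.496, 0.3622, 0.1301]
tool_rot: [0.439, 3.11, 0.0]
force: [-1.2, -1.0, 3.5]
opening: 0.0182
grip_force: 30.0
```

Emit:
send_rows(
  deltas=[
    {"tx": 0,"ty": 0,"tz": -0.012,"twist": 0,"claw": 0.01},
    {"tx": 0,"ty": 0,"tz": -0.024,"twist": 0,"claw": 0.01},
    {"tx": 0,"ty": 0,"tz": -0.036,"twist": 0,"claw": 0.01},
    {"tx": 0,"ty": 0,"tz": -0.046,"twist": 0,"claw": 0.01},
    {"tx": 0,"ty": 0,"tz": -0.046,"twist": 0,"claw": 0.01},
  ],
)

```text
time_s: 7.97
tcp_pos: [0.4973, 0.363, 0.1792]
tool_rot: [0.439, 3.106, 0.005]
force: [0.7, 0.3, -1.4]
opening: 0.018
grip_force: 30.0
```

```bash
python3 - <<'E'
from fit import *
p,M,o=T();print(o['time_s'],p,M.round(4).tolist(),o['force'],o['wrist_torque'],o['opening'],o['grip_force'])
m,im=snap('wrist','w5');ms,s=snap('scene','s5');mt,t=snap('top','t5')
print([b for b in blobs(s,(105,80,60),(130,255,255),20) if 400<b[1]<520 and 250<b[2]<360])
cv2.imwrite('pics/c5.png',cv2.resize(s[230:400,390:560],None,fx=3.5,fy=3.5,interpolation=cv2.INTER_CUBIC))
E
```

```text
7.9667 [0.49726441 0.36295551 0.1791628 ] [[-0.9609, 0.277, 0.0052], [0.277, 0.9609, 0.0025], [-0.0043, 0.0038, -1.0]] [ 0.72049045  0.33840128 -1.44337331] [ 0.00900645  0.0045146  -0.00779487] 0.018020405574477375 29.996614158153534
[(46, np.float64(472.0), np.float64(290.2), 469, 286, 7, 10), (63, np.float64(465.6), np.float64(317.3), 462, 308, 10, 17)]
```

View pics/c5.png

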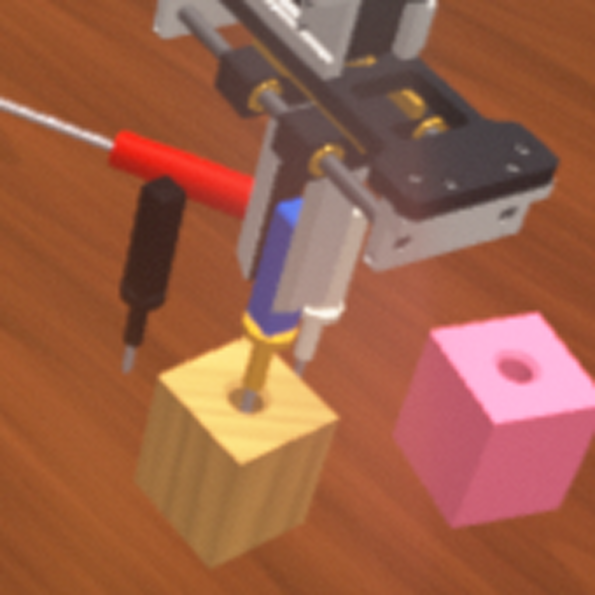

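Emit:
send_rows(
  deltas=[
    {"tx": -0.006,"ty": 0,"tz": 0.002,"twist": 0,"claw": 0.01},
    {"tx": -0.012,"ty": 0,"tz": 0.0025,"twist": 0,"claw": 0.01},
    {"tx": -0.02,"ty": 0,"tz": 0.0033,"twist": 0,"claw": 0.01},
    {"tx": -0.028,"ty": 0,"tz": 0.005,"twist": 0,"claw": 0.01},
    {"tx": -0.036,"ty": 0,"tz": 0.0072,"twist": 0,"claw": 0.01},
  ],
)

```text
time_s: 8.53
tcp_pos: [0.5298, 0.352, 0.1676]
tool_rot: [-0.439, -3.107, 0.001]
force: [-3.3, 0.4, 1.6]
opening: 0.0178
grip_force: 30.0
```

Emit:
send_rows(
  deltas=[
    {"tx": -0.008,"ty": 0,"tz": 0.003,"twist": 0,"claw": 0.01},
    {"tx": -0.0155,"ty": 0,"tz": 0.0067,"twist": 0,"claw": 0.01},
    {"tx": -0.02,"ty": 0,"tz": 0.009,"twist": 0,"claw": 0.01},
    {"tx": -0.024,"ty": 0,"tz": 0.011,"twist": 0,"claw": 0.01},
    {"tx": -0.024,"ty": 0,"tz": 0.011,"twist": 0,"claw": 0.01},
  ],
)

```text
time_s: 8.95
tcp_pos: [0.5541, 0.345, 0.1565]
tool_rot: [0.441, 3.11, -0.0]
force: [-1.4, 0.8, 0.1]
opening: 0.0178
grip_force: 30.0
```

```bash
python3 - <<'E'
from fit import *
p,M,o=T();print(o['time_s'],p,M.round(4).tolist(),o['force'],o['wrist_torque'],o['opening'],o['grip_force'])
m,im=snap('wrist','w6');ms,s=snap('scene','s6')
import pickle;pickle.dump((m,ms,p,M),open('m6.pkl','wb'))
a=cv2.resize(s[230:400,370:540],(560,560),interpolation=cv2.INTER_CUBIC);b=im[100:330,200:440];b=cv2.resize(b,(240,230));c=np.zeros((560,800,3),np.uint8);c[:,:560]=a;c[:230,560:]=b;cv2.imwrite('pics/c6.png',c)
E
```

```text
8.95 [0.55408136 0.34501282 0.15651023] [[-0.9606, 0.2778, 0.0001], [0.2778, 0.9606, -0.0003], [-0.0001, -0.0002, -1.0]] [-1.4398978   0.84781595  0.08023325] [4.80173240e-02 3.57802227e-01 1.68136035e-04] 0.017836823054250356 29.998726844787598
```

View pics/c6.png

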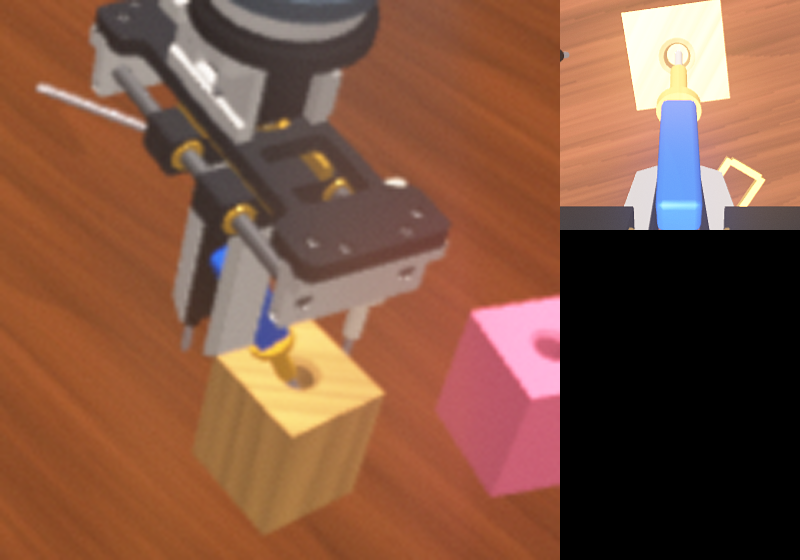

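Emit:
send_rows(
  deltas=[
    {"tx": 0,"ty": 0,"tz": -0.015,"twist": 0,"claw": 0.01},
    {"tx": 0,"ty": 0,"tz": -0.035,"twist": 0,"claw": 0.01},
    {"tx": 0,"ty": 0,"tz": -0.06,"twist": 0,"claw": 0.01},
    {"tx": 0,"ty": 0,"tz": -0.09,"twist": 0,"claw": 0.01},
    {"tx": 0,"ty": 0,"tz": -0.11,"twist": 0,"claw": 0.01},
  ],
)

```text
time_s: 9.47
tcp_pos: [0.5543, 0.3458, 0.2703]
tool_rot: [0.439, 3.106, 0.002]
force: [0.9, -0.8, -1.3]
opening: 0.0178
grip_force: 30.0
```

Emit:
send_rows(
  deltas=[
    {"tx": -0.02,"ty": -0.03,"tz": -0.01,"twist": 0,"claw": 0.01},
    {"tx": -0.04,"ty": -0.06,"tz": -0.01,"twist": 0,"claw": 0.01},
    {"tx": -0.05,"ty": -0.08,"tz": -0.01,"twist": 0,"claw": 0.01},
    {"tx": -0.05,"ty": -0.08,"tz": -0.01,"twist": 0,"claw": 0.01},
    {"tx": -0.05,"ty": -0.08,"tz": -0.01,"twist": 0,"claw": 0.01},
  ],
)

```text
time_s: 9.88
tcp_pos: [0.5796, 0.2539, 0.2773]
tool_rot: [0.442, 3.109, 0.0]
force: [0.0, 0.7, -1.7]
opening: 0.0178
grip_force: 30.0
```

```bash
python3 - <<'E'
from fit import *
p,M,o=T();print(o['time_s'],p,M.round(4).tolist(),o['force'],o['wrist_torque'])
m,im=snap('wrist','w7');ms,s=snap('scene','s7')
import pickle;pickle.dump((m,ms,p,M),open('m7.pkl','wb'))
h=cv2.cvtColor(im,cv2.COLOR_BGR2HSV)
def P(x,z): return p+M@[x,0,z]
for th in (30,35,40):
    a=np.radians(th);print(th,[proj(m,P((.107-q)*np.sin(a),.003+(.107-q)*np.cos(a)))[0].round(0).tolist() for q in(0,.025,.06,.066,.136)])
k=cv2.inRange(h,(105,80,40),(130,255,255));c=max(cv2.findContours(k,0,1)[0],key=cv2.contourArea);print(cv2.boundingRect(c))
u=int(np.mean(c[:,0,0]));print(u)
for v in range(120,230,3): print(v,h[v,u-12:u+14:4].tolist())
E
```

```text
9.8833 [0.57961929 0.25391548 0.27729783] [[-0.9603, 0.279, 0.0011], [0.279, 0.9603, 0.0001], [-0.0011, 0.0004, -1.0]] [ 0.04694078  0.72158267 -1.74641656] [-0.0245248  -0.01539966  0.0016486 ]
30 [[318.0, 170.0], [318.0, 193.0], [318.0, 231.0], [318.0, 238.0], [317.0, 356.0]]
35 [[318.0, 159.0], [318.0, 184.0], [318.0, 225.0], [318.0, 233.0], [317.0, 359.0]]
40 [[318.0, 147.0], [318.0, 175.0], [318.0, 220.0], [318.0, 229.0], [317.0, 361.0]]
(295, 201, 48, 130)
318
120 [[10, 136, 174], [10, 138, 177], [10, 135, 178], [10, 138, 174], [10, 138, 175], [10, 136, 173], [10, 136, 171]]
123 [[10, 135, 177], [10, 138, 174], [10, 140, 175], [10, 138, 174], [10, 136, 172], [10, 137, 173], [10, 138, 176]]
126 [[11, 137, 175], [10, 138, 174], [10, 136, 173], [10, 136, 174], [10, 135, 179], [10, 136, 182], [10, 134, 181]]
129 [[10, 135, 162], [10, 137, 175], [10, 133, 182], [10, 136, 182], [10, 135, 181], [10, 139, 176], [10, 136, 171]]
132 [[10, 135, 181], [10, 135, 179], [11, 138, 179], [10, 136, 175], [10, 134, 169], [10, 137, 173], [11, 137, 179]]
135 [[10, 137, 177], [10, 135, 170], [9, 133
[... 3038 characters left out ...]
, 153, 237], [110, 153, 237], [111, 155, 236], [111, 153, 236], [111, 155, 236]]
216 [[111, 155, 237], [111, 154, 237], [111, 155, 237], [111, 155, 237], [111, 154, 237], [111, 152, 236], [111, 153, 236]]
219 [[111, 156, 236], [110, 156, 237], [111, 155, 237], [111, 154, 237], [111, 155, 237], [111, 155, 237], [111, 154, 237]]
222 [[110, 156, 237], [111, 154, 238], [111, 153, 238], [111, 155, 237], [111, 155, 237], [111, 155, 237], [111, 155, 237]]
225 [[111, 156, 239], [111, 154, 238], [111, 155, 238], [111, 154, 237], [110, 155, 238], [111, 155, 237], [111, 156, 236]]
228 [[111, 156, 238], [110, 156, 237], [111, 156, 237], [111, 155, 237], [110, 155, 238], [110, 155, 238], [111, 156, 237]]
```

```bash
python3 - <<'E'
from fit import *
import pickle
m,ms,p,M=pickle.load(open('m7.pkl','rb'));im=cv2.imread('pics/w7.png');h=cv2.cvtColor(im,cv2.COLOR_BGR2HSV)
print([(v,h[v,318].tolist()) for v in range(290,345,2)])
k=cv2.inRange(h,(105,60,40),(130,255,255))
for v in (203,215,230,250,270,300,304,308,320): 
    f=np.flatnonzero(k[v,270:370])+270; print(v,f.min() if len(f) else 0,f.max() if len(f) else 0)
def sty(q,s,n):
    th,g,x0=q;return p+M@np.array([x0+(g-s)*np.sin(th)+n*np.cos(th),0,.003+(g-s)*np.cos(th)-n*np.sin(th)])
obs=[(.0005,.0015,152),(.025,.005,166.5),(.06,.012,189),(.066,.009,200.5)]
from scipy.optimize import least_squares
def f(q,ob): return [proj(m,sty(q,s,n))[0,1]-v for s,n,v in ob]
for extra in([],[(.136,.009,305)],[(.136,.009,305),(.136,-.009,331)]):
    s=least_squares(f,[.5,.107,0],args=(obs+extra,),x_scale=[.1,.01,.01]);print(np.degrees(s.x[0]),s.x[1:],np.round(s.fun,1))
E
```

```text
[(290, [110, 159, 240]), (292, [110, 160, 240]), (294, [110, 162, 240]), (296, [110, 162, 240]), (298, [110, 161, 239]), (300, [109, 152, 249]), (302, [106, 135, 254]), (304, [100, 105, 255]), (306, [102, 118, 255]), (308, [106, 139, 254]), (310, [108, 153, 252]), (312, [108, 153, 252]), (314, [108, 154, 252]), (316, [108, 154, 251]), (318, [108, 156, 251]), (320, [108, 155, 251]), (322, [108, 156, 251]), (324, [108, 155, 250]), (326, [108, 156, 250]), (328, [108, 155, 250]), (330, [113, 125, 222]), (332, [24, 74, 255]), (334, [22, 73, 255]), (336, [22, 75, 255]), (338, [22, 75, 255]), (340, [22, 74, 255]), (342, [23, 73, 255]), (344, [20, 85, 255])]
203 303 334
215 301 336
230 300 337
250 299 338
270 298 340
300 295 343
304 295 344
308 295 344
320 296 346
27.32356608838789 [0.10171544 0.01789487] [ 0.1 -0.1  0.  -0. ]
28.430239871321252 [0.11362874 0.01041438] [ 0.  -0.   0.2 -0.3  0. ]
28.324764005857954 [0.11305493 0.01083919] [ 0.1  0.   0.2 -0.3  0.1 -0.1]
```

```bash
python3 - <<'E'
from fit import *
import pickle
m,ms,p,M=pickle.load(open('m7.pkl','rb'));s=cv2.imread('pics/s7.png')
def sty(q,s,n=0):
    th,g,x0=q;return p+M@np.array([x0+(g-s)*np.sin(th)+n*np.cos(th),0,.003+(g-s)*np.cos(th)-n*np.sin(th)])
for q in([.495,.113,.0108],[.61,.107,.003]): print([proj(ms,sty(q,x))[0].round(1).tolist() for x in(0,.025,.06,.066,.136)])
u,v=proj(ms,sty([.55,.11,.007],.03))[0].astype(int)
h=cv2.cvtColor(s,cv2.COLOR_BGR2HSV);x0,y0=u-22,v-24
for y in range(y0,y0+48):
    print(y,''.join('B' if 100<a<135 and b>70 else 'y' if 17<a<30 and b>80 and c>110 else 's' if b<80 and c>60 else 'k' if c<60 else '.' for a,b,c in h[y,x0:x0+50].tolist()))
print(x0,y0)
E
```

```text
[[419.6, 277.0], [415.0, 268.5], [408.2, 255.9], [407.0, 253.6], [391.9, 225.7]]
[[420.5, 271.7], [414.4, 264.0], [405.4, 252.6], [403.8, 250.6], [383.8, 225.5]]
240 sssssssssssssBBBBBBBBs............................
241 sssssssssssssBBBBBBBBB............................
242 sssssssssssssBBBBBBBBB............................
243 sssssssssssssBBBBBBBBBs...........................
244 ssssssssssssBBBBBBBBBBB...........................
245 ssssssssssssBBBBBBBBBBB...........................
246 ssssssssssssBBBBBBBBBBBsy.........................
247 ssssssssssssBBBBBBBBBBBB.y........................
248 ssssssssssssBBBBBBBBBBBBsy........................
249 ssssssssssssBBBBBBBBBBBB.yy.......................
250 sssssssss...sBBBBBBBBBBsyyy.......................
251 sssss......y.BBBBBBBBs.yyy........................
252 s..........yysBBBBBB.yyyyy........................
253 ...........yyysBBBs.yyyyyy........................
254 ............yyyss.yyyyyyy.........................
255 .............yyyyyyyyyyy..........................
256 ..............yyyyyyyyyy..........................
257
[... 1009 characters left out ...]
................................
276 ..................................................
277 ..................................................
278 ..................................................
279 ..................................................
280 ..................................................
281 ..................................................
282 ..................................................
283 ..................................................
284 ..................................................
285 ..................................................
286 ..................................................
287 ..................................................
391 240
```

```bash
python3 - <<'E'
from fit import *
import pickle
m,ms,p,M=pickle.load(open('m7.pkl','rb'))
def sty(q,s,n=0):
    th,g,x0=q[:3];return p+M@np.array([x0+(g-s)*np.sin(th)+n*np.cos(th),0,.003+(g-s)*np.cos(th)-n*np.sin(th)])
W=[(.0005,.0015,152),(.025,.005,166.5),(.06,.012,189),(.066,.009,200.5),(.136,.009,304.5),(.136,-.009,331)]
S=[(0.001,(420.3,274)),(.025,(416,266.7)),(.063,(409.,253.5))]
def f(q,ws=1,ww=1):
    d=q[3:5];e=[ww*(proj(m,sty(q,s,n))[0,1]-v) for s,n,v in W]
    for s,uv in S: e+=list(ws*(proj(ms,sty(q,s))[0]-uv))
    return e
for ws,ww in((1,1),(3,.3),(1,0)):
    s=least_squares(f,[.5,.107,0.005],args=(ws,ww),x_scale=[.1,.01,.01]);print(ws,ww,np.degrees(s.x[0]),s.x[1:3],np.round(f(s.x),1),'tip tool',M.T@(sty(s.x,0)-p))
print('tri tip',M.T@(tri((m,(318.6,152)),(ms,(420.5,274.5)))-p),'trans',M.T@(tri((m,(318.6,166.5)),(ms,(416,266.7)))-p))
E
```

```text
1 1 27.435661014410226 [0.10889642 0.01422744] [ 0.2 -0.2 -0.7 -1.1  0.2  0.8 -0.7  1.4 -0.6  0.3 -0.7 -0.5] tip tool [6.44017105e-02 1.35050933e-17 9.96487031e-02]
3 0.3 28.627970046029848 [0.10923867 0.01373614] [-2.3 -2.1 -1.5 -1.8  1.9  1.6  0.3  0.8  0.1 -0.1 -0.4 -0.6] tip tool [ 6.60746125e-02 -2.80808363e-17  9.88841533e-02]
1 0 28.970135660985942 [0.1094702  0.01325727] [-2.6 -2.2 -1.2 -1.4  3.   2.2  0.4  0.8  0.1 -0.1 -0.5 -0.6] tip tool [ 6.62795680e-02 -1.38439065e-17  9.87724455e-02]
tri tip [0.06543755 0.00036118 0.0969816 ] trans [ 0.05589236 -0.00031073  0.07831036]
```

Emit:
send_rows(
  deltas=[
    {"tx": 0.018,"ty": 0.03,"tz": 0,"twist": 0,"claw": 0.01},
    {"tx": 0.036,"ty": 0.06,"tz": 0.01,"twist": 0,"claw": 0.01},
    {"tx": 0.0482,"ty": 0.0802,"tz": 0.03,"twist": 0,"claw": 0.01},
    {"tx": 0.0482,"ty": 0.0802,"tz": 0.06,"twist": 0,"claw": 0.01},
    {"tx": 0.0482,"ty": 0.0802,"tz": 0.06,"twist": 0,"claw": 0.01},
  ],
)

```text
time_s: 10.4
tcp_pos: [0.5508, 0.3464, 0.2105]
tool_rot: [-0.432, -3.103, 0.009]
force: [-0.3, 0.5, -2.7]
opening: 0.0177
grip_force: 30.0
```

```bash
python3 - <<'E'
from fit import *
p,M,o=T();tip=p+M@[.0655,0,.098];print(o['time_s'],p,M[:,0].round(4),'tip',tip,'rel hole (tool)',M.T@(tip-[.4937,.3624,.08]))
E
```

```text
10.4 [0.55082846 0.34644139 0.2104852 ] [-0.9619  0.2731  0.0083] tip [0.48686204 0.36391958 0.11303234] rel hole (tool) [ 0.0072659  -0.00062666 -0.03296993]
```

Emit:
send_rows(
  deltas=[
    {"tx": 0,"ty": 0,"tz": 0,"twist": 0,"claw": 0.01},
    {"tx": 0,"ty": 0,"tz": 0,"twist": 0,"claw": 0.01},
  ],
)

```text
time_s: 10.57
tcp_pos: [0.5556, 0.3456, 0.2185]
tool_rot: [0.439, 3.109, 0.001]
force: [-0.3, -0.6, -1.0]
opening: 0.0178
grip_force: 30.0
```

```bash
cat >> fit.py <<'E'
def tiprel(t=(.0655,0,.098),hole=(.4937,.3624,.08)):
    p,M,o=T();tip=p+M@np.array(t);print(round(o['time_s'],2),p.round(4),M[:,0].round(4),M[:,2].round(4),'tip',tip.round(4),'rel hole',(M.T@(tip-hole)).round(4),'F',o['force'].round(1),'tq',o['wrist_torque'].round(2))
E
python3 -c "
from fit import *
tiprel()"
```

```text
10.57 [0.5556 0.3456 0.2185] [-0.9609  0.2767 -0.0013] [ 1.4e-03  4.0e-04 -1.0e+00] tip [0.4928 0.3637 0.1204] rel hole [ 0.0012  0.001  -0.0404] F [-0.3 -0.6 -1. ] tq [-0.   -0.07  0.01]
```

Emit:
send_rows(
  deltas=[
    {"tx": 0,"ty": -0.001,"tz": 0.015,"twist": 0,"claw": 0.01},
    {"tx": 0,"ty": -0.001,"tz": 0.03,"twist": 0,"claw": 0.01},
    {"tx": 0,"ty": -0.001,"tz": 0.043,"twist": 0,"claw": 0.01},
    {"tx": 0,"ty": -0.001,"tz": 0.052,"twist": 0,"claw": 0.01},
    {"tx": 0,"ty": -0.001,"tz": 0.052,"twist": 0,"claw": 0.01},
  ],
)

```text
time_s: 10.98
tcp_pos: [0.5543, 0.3436, 0.1638]
tool_rot: [-0.44, -3.108, 0.002]
force: [0.0, -1.0, -2.3]
opening: 0.0179
grip_force: 30.0
```

Emit:
send_rows(
  deltas=[
    {"tx": -0.004,"ty": 0,"tz": 0.001,"twist": 0,"claw": 0.01},
    {"tx": -0.008,"ty": 0,"tz": 0.003,"twist": 0,"claw": 0.01},
    {"tx": -0.012,"ty": 0,"tz": 0.005,"twist": 0,"claw": 0.01},
    {"tx": -0.0145,"ty": 0,"tz": 0.006,"twist": 0,"claw": 0.01},
    {"tx": -0.0145,"ty": 0,"tz": 0.006,"twist": 0,"claw": 0.01},
  ],
)

```text
time_s: 11.4
tcp_pos: [0.5694, 0.3401, 0.1594]
tool_rot: [0.44, 3.11, 0.001]
force: [-2.1, 0.3, -0.5]
opening: 0.0176
grip_force: 30.0
```

Emit:
send_rows(
  deltas=[
    {"tx": 0,"ty": 0,"tz": -0.015,"twist": 0,"claw": 0.01},
    {"tx": 0,"ty": 0,"tz": -0.035,"twist": 0,"claw": 0.01},
    {"tx": 0,"ty": 0,"tz": -0.06,"twist": 0,"claw": 0.01},
    {"tx": 0,"ty": 0,"tz": -0.09,"twist": 0,"claw": 0.01},
    {"tx": 0,"ty": 0,"tz": -0.11,"twist": 0,"claw": 0.01},
  ],
)

```text
time_s: 11.82
tcp_pos: [0.5703, 0.3405, 0.2744]
tool_rot: [0.439, 3.105, 0.004]
force: [-0.0, -0.7, -0.8]
opening: 0.0179
grip_force: 30.0
```

Emit:
send_rows(
  deltas=[
    {"tx": -0.02,"ty": -0.03,"tz": -0.01,"twist": 0,"claw": 0.01},
    {"tx": -0.04,"ty": -0.06,"tz": -0.01,"twist": 0,"claw": 0.01},
    {"tx": -0.05,"ty": -0.08,"tz": -0.01,"twist": 0,"claw": 0.01},
    {"tx": -0.05,"ty": -0.08,"tz": -0.01,"twist": 0,"claw": 0.01},
    {"tx": -0.05,"ty": -0.08,"tz": -0.01,"twist": 0,"claw": 0.01},
  ],
)

```text
time_s: 12.23
tcp_pos: [0.5956, 0.2486, 0.281]
tool_rot: [0.443, 3.107, 0.001]
force: [-0.2, -0.4, -0.6]
opening: 0.0176
grip_force: 30.0
```

```bash
cat > meas.py <<'E'
from fit import *
import pickle,sys
n=sys.argv[1];tiprel()
p,M,o=T();m,im=snap('wrist','w'+n);ms,s=snap('scene','s'+n);pickle.dump((m,ms,p,M),open(f'm{n}.pkl','wb'))
h=cv2.cvtColor(im,cv2.COLOR_BGR2HSV).astype(int);c=h[:,318]
blue=(c[:,0]>95)&(c[:,0]<130)&(c[:,1]>60);b=np.flatnonzero(blue[150:350])+150
v=np.arange(480);steel=np.flatnonzero((c[:,1]<60)&(v<b[0]))
d=c[:,2];br=np.flatnonzero((c[:,0]>17)&(c[:,0]<30)&(c[:,1]>90)&(v<b[0])&(v>100))
print('steel',steel.min() if len(steel) else None,steel.max() if len(steel) else None,'brass',br.min(),br.max(),'blue',b.min(),b.max())
w=np.array([np.ptp(np.flatnonzero((h[y,270:370,0]>15)&(h[y,270:370,0]<31)&(h[y,270:370,1]>90))) if ((h[y,270:370,0]>15)&(h[y,270:370,0]<31)&(h[y,270:370,1]>90)).any() else 0 for y in range(br.min(),b[0])]);print('brass widths',w.tolist())
rw=c[280:335];e=[280+i for i in range(55) if rw[i,1]==rw[:50,1].min()];print('edge',e)
hs=cv2.cvtColor(s,cv2.COLOR_BGR2HSV);u,vv=proj(ms,p+M@[.052,0,.075])[0].astype(int)
for y in range(vv-22,vv+26): print(y,''.join('B' if 100<a<135 and b_>70 else 'y' if 17<a<30 and b_>80 and c_>110 else 's' if b_<80 and c_>60 else 'k' if c_<60 else '.' for a,b_,c_ in hs[y,u-22:u+28].tolist()))
print('x0',u-22)
E
python3 meas.py 8
```

```text
12.23 [0.5956 0.2486 0.281 ] [-0.9602  0.2792 -0.0026] [ 2.9e-03  5.0e-04 -1.0e+00] tip [0.533  0.2669 0.1828] rel hole [-0.0646 -0.0806 -0.1027] F [-0.2 -0.4 -0.6] tq [ 0.02 -0.01  0.04]
steel 134 150 brass 151 190 blue 192 328
brass widths [7, 10, 12, 14, 14, 15, 15, 15, 15, 15, 15, 15, 16, 16, 16, 16, 16, 16, 16, 16, 16, 16, 16, 16, 16, 16, 16, 19, 23, 27, 29, 32, 34, 36, 37, 39, 40, 41, 42, 42, 43]
edge [329]
244 sssssssssssBBBBBBBBBBBBBB.y.......................
245 sssssssssssBBBBBBBBBBBBBBsyy......................
246 ssssssssss.sBBBBBBBBBBBBBByyy.....................
247 ssssssssss..sBBBBBBBBBBBBByyy.....................
248 sssssssss....sBBBBBBBBBBs.yyy.....................
249 sssssssss.....sBBBBBBBBsyyyyy.....................
250 sssssss......yysBBBBBB.yyyyy......................
251 ssss.........yyysBBBs.yyyyyy......................
252 ..............yy.ss.yyyyyyy.......................
253 ...............yyyyyyyyyyyy.......................
254 ................yyyyyyyyyyyy......................
255 ...................yyyyyyyyyy.....................
256 sss................
[... 1263 characters left out ...]
.................................
280 ..................................................
281 ..................................................
282 ..................................................
283 ..................................................
284 ..................................................
285 ..................................................
286 ..................................................
287 ..................................................
288 ..................................................
289 ..................................................
290 ..................................................
291 ..................................................
x0 383
```

```bash
cat > sfit.py <<'E'
from fit import *
import pickle
def run(n,W,S,q0=(.6,.109,.012)):
    m,ms,p,M=pickle.load(open(f'm{n}.pkl','rb'))
    def sty(q,s,nn=0):
        th,g,x0=q[:3];return p+M@np.array([x0+(g-s)*np.sin(th)+nn*np.cos(th),0,.003+(g-s)*np.cos(th)-nn*np.sin(th)])
    def f(q,ws,ww):
        e=[ww*(proj(m,sty(q,s,k))[0,1]-v) for s,k,v in W]+[(q[1]-.109)/.001]
        for s,uv in S: e+=list(ws*(proj(ms,sty(q,s))[0]-uv))
        return e
    for ws,ww in((0,1),(1,1),(2,.3)):
        s=least_squares(f,q0,args=(ws,ww),x_scale=[.1,.01,.01]);print(ws,ww,np.degrees(s.x[0]).round(2),s.x[1:3].round(4),np.round(f(s.x,1,1),1),'tip tool',(M.T@(sty(s.x,0)-p)).round(4))
E
python3 - <<'E'
from sfit import run
run(8,[(.0005,.0015,133.5),(.025,.005,150.5),(.06,.012,178),(.066,.009,191),(.136,-.009,328.5)],[(.025,(413.5,263.7)),(.063,(405,252))])
print('old');run(7,[(.0005,.0015,152),(.025,.005,166.5),(.06,.012,189),(.066,.009,200.5),(.136,-.009,331)],[(.025,(416,266.7)),(.063,(409,253.5))])
E
```

```text
0 1 33.64 [0.1094 0.0158] [ 0.2  0.3  0.  -1.1  0.6  0.4 -1.7  0.4 -2.6 -0.7] tip tool [0.0764 0.     0.094 ]
1 1 33.73 [0.1092 0.016 ] [-0.1 -0.  -0.2 -1.4  0.6  0.2 -1.5  0.2 -2.5 -0.8] tip tool [0.0766 0.     0.0938]
2 0.3 33.96 [0.1096 0.0176] [-3.7 -3.7 -4.1 -5.3 -3.8  0.6 -0.4  0.  -1.4 -0.9] tip tool [ 0.0789 -0.      0.0939]
old
0 1 27.41 [0.1094 0.0138] [ 0.6  0.1 -0.4 -0.9  0.7  0.4 -0.8  0.6 -0.8 -0.2] tip tool [ 0.0642 -0.      0.1001]
1 1 27.44 [0.1093 0.0139] [ 0.4 -0.1 -0.5 -1.   0.7  0.3 -0.7  0.5 -0.8 -0.3] tip tool [ 0.0643 -0.      0.1   ]
2 0.3 27.95 [0.1093 0.0142] [-1.4 -1.6 -1.7 -2.1  0.2  0.3 -0.1  0.2 -0.4 -0.5] tip tool [0.0655 0.     0.0995]
```

```bash
cat >> fit.py <<'E'
q3=np.array([.60145,-.0093,2.959])
def Rt(yaw): x=np.array([np.cos(yaw),np.sin(yaw),0]);z=np.array([0,0,-1.]);return np.c_[x,np.cross(z,x),z]
def tcpfor(b,tip=(.0764,0,.094),yaw=2.959): return bed(q3,[b])[0]-Rt(yaw)@np.array(tip)
E
python3 - <<'E'
from fit import *
for b in((-.063,0,.03),(-.063,0,0)):
    t=tcpfor(b);print(b,'tip',bed(q3,[b])[0].round(4),'tcp',t.round(4),'shift',totool(t).round(4))
E
```

```text
(-0.063, 0, 0.03) tip [ 0.6691 -0.0218  0.0884] tcp [ 0.7442 -0.0357  0.1824] shift [-0.2225 -0.2333  0.0979]
(-0.063, 0, 0) tip [ 0.6522 -0.0187  0.0639] tcp [ 0.7273 -0.0325  0.1579] shift [-0.2054 -0.235   0.1224]
```

Emit:
send_rows(
  deltas=[
    {"tx": -0.012,"ty": -0.013,"tz": 0,"twist": 0,"claw": 0.01},
    {"tx": -0.034,"ty": -0.036,"tz": 0,"twist": 0,"claw": 0.01},
    {"tx": -0.058,"ty": -0.061,"tz": 0,"twist": 0,"claw": 0.01},
    {"tx": -0.082,"ty": -0.086,"tz": 0,"twist": 0,"claw": 0.01},
    {"tx": -0.106,"ty": -0.111,"tz": 0,"twist": 0,"claw": 0.01},
  ],
)

```text
time_s: 12.75
tcp_pos: [0.6663, 0.1138, 0.2796]
tool_rot: [0.436, 3.11, 0.0]
force: [0.8, 0.2, -1.7]
opening: 0.0178
grip_force: 30.0
```

Emit:
send_rows(
  deltas=[
    {"tx": -0.024,"ty": -0.025,"tz": 0,"twist": -0.02,"claw": 0.01},
    {"tx": -0.048,"ty": -0.05,"tz": 0,"twist": -0.04,"claw": 0.01},
    {"tx": -0.072,"ty": -0.075,"tz": 0,"twist": -0.06,"claw": 0.01},
    {"tx": -0.096,"ty": -0.1,"tz": 0.02,"twist": -0.08,"claw": 0.01},
    {"tx": -0.1165,"ty": -0.1223,"tz": 0.04,"twist": -0.1,"claw": 0.01},
  ],
)

```text
time_s: 13.17
tcp_pos: [0.7459, -0.0369, 0.241]
tool_rot: [0.279, 3.124, -0.001]
force: [-0.3, 1.1, -1.8]
opening: 0.0177
grip_force: 30.0
```

Emit:
send_rows(
  deltas=[
    {"tx": 0,"ty": 0,"tz": 0.02,"twist": 0,"claw": 0.01},
    {"tx": 0,"ty": 0,"tz": 0.045,"twist": 0,"claw": 0.01},
    {"tx": 0,"ty": 0,"tz": 0.058,"twist": 0,"claw": 0.01},
    {"tx": 0,"ty": 0,"tz": 0.058,"twist": 0,"claw": 0.01},
    {"tx": 0,"ty": 0,"tz": 0.058,"twist": 0,"claw": 0.01},
  ],
)

```text
time_s: 13.58
tcp_pos: [0.7436, -0.0351, 0.1809]
tool_rot: [-0.281, -3.128, -0.0]
force: [0.2, -0.4, -2.1]
opening: 0.0176
grip_force: 30.0
```

```bash
cat > where.py <<'E'
from fit import *
p,M,o=T();tip=p+M@np.array([.0764,0,.094]);b=(tip-[*q3[:2],.1])@bedR(q3[2])
print(round(o['time_s'],2),p.round(4),'yaw',np.arctan2(M[1,0],M[0,0]).round(4),'z',M[:,2].round(4),'tip bed mm',(b*1e3).round(1),'F bed',(o['force']@bedR(q3[2])).round(1),'open',round(o['opening'],4))
E
python3 where.py; python3 - <<'E'
from fit import *
import pickle
p,M,o=T();m,im=snap('wrist','w9');ms,s=snap('scene','s9');pickle.dump((m,ms,p,M),open('m9.pkl','wb'))
print([b for b in blobs(im,(0,150,120),(5,255,255)) if b[2]<300],[b for b in blobs(im,(50,120,120),(75,255,255)) if b[2]<160 and b[0]<150])
tip=p+M@[.0764,0,.094];print('pred tip',proj(m,tip),proj(ms,tip),'pred dots',proj(m,bed(q3,[[-.073,0,0],[.073,.014,0]])))
print([b for b in blobs(s,(0,150,120),(6,255,255),3) if 220<b[1]<340 and 200<b[2]<330],proj(ms,bed(q3,[[-.073,0,0]])))
cv2.imwrite('pics/c9.png',np.hstack([cv2.resize(im[60:260,220:420],(400,400),interpolation=cv2.INTER_CUBIC),cv2.resize(s[200:330,200:330],(400,400),interpolation=cv2.INTER_CUBIC)]))
E
```

```text
13.58 [ 0.7436 -0.0351  0.1809] yaw 2.9623 z [-1.1e-03  2.0e-04 -1.0e+00] tip bed mm [-63.2  -0.2  28.4] F bed [-1.4  0.4 -1.6] open 0.0176
[(3999, np.float64(484.1), np.float64(38.6), 450, 3, 73, 72), (99, np.float64(318.0), np.float64(124.3), 313, 119, 11, 11)] []
pred tip [[317.74870979 135.24703118]] [[254.12800182 259.24837663]] pred dots [[ 317.56148699  124.84352915]
 [ 285.42901867 -176.29961039]]
[(263, np.float64(291.0), np.float64(260.3), 280, 250, 23, 22), (7, np.float64(258.0), np.float64(268.3), 257, 267, 3, 3)] [[258.88609349 268.99713753]]
```

```bash
python3 - <<'E'
import cv2
im=cv2.imread('pics/w9.png');h=cv2.cvtColor(im,cv2.COLOR_BGR2HSV)
for y in range(112,200,2):
    print(y,''.join('B' if 100<a<135 and b>60 else 'y' if 15<a<32 and b>80 else 's' if b<60 and c>60 else 'R' if (a<6) and b>140 else 't' if 70<a<100 else 'k' if c<60 else '.' for a,b,c in h[y,288:348].tolist()))
EOF=0
s=cv2.imread('pics/s9.png');h=cv2.cvtColor(s,cv2.COLOR_BGR2HSV)
for y in range(236,275):
    print(y,''.join('B' if 100<a<135 and b>60 else 'y' if 15<a<32 and b>80 else 's' if b<60 and c>60 else 'R' if (a<6) and b>140 else 't' if 60<a<100 else 'k' if c<60 else '.' for a,b,c in h[y,225:285].tolist()))
E
```

```text
112 tttttttttttttttttttttttyyyyyyyyyyyyyyytttttttttttttttttttttt
114 ttttttttttttttttttttttt.yyyyyyyyyyyyyytttttttttttttttttttttt
116 ttttttttttttttttttttttt.yyyyyyyyyyyyyytttttttttttttttttttttt
118 ttttttttttttttttttttttt.yyyyyyyyyyyyyytttttttttttttttttttttt
120 sssssssssssssssssssssss.yy.RRRRRRR.yyyyyyyyyyyyyyyyyyyyyyyyy
122 sssssssssssssssssssssss..RRRRRRRRRRR.yyyyyyyyyyyyyyyyyyyyyyy
124 sssssssssssssssssssssss..RRRRRRRRRRR.yyyyyyyyyyyyyyyyyyyyyyy
126 sssssssssssssssssssssss..RRRRRRRRRRR.yyyyyyyyyyyyyyyyyyyyyyy
128 sssssssssssssssssssssss.y.RRRRRRRRR.yyyyyyyyyyyyyyyyyyyyyyyy
130 ssssssssssssssssssssssssyyyy....yyyyyyyyyyyyyyyyyyyyyyyyyyyy
132 ssssssssssssssssssssssssssssssssssssssssssssssssssssssssssss
134 ssssssssssssssssssssssssttttsssss.tttttttttttttttttttttttttt
136 sssssssssssssssssssssssstttssssssssttttttttttttttttttttttttt
138 tttttttttttttttttttttttttttssssssssttttttttttttttttttttttttt
140 tttttttttttttttttttttttttttssssssssttttttttttttttttttttttttt
142 tttttttttttttttttttttttttt.ssssssssttttttttttttttttttttttttt
144 ttttttttttttttttttttttttttsssssssssttttttttttttttttttttt
[... 3594 characters left out ...]
tttttttttttsssssssssssssst.yy.tttttttttttttttttttt
265 ..ytttttttttttttttttttssssssssssss.yy.tttttttttttttttttttttt
266 ....tttttttttttttttttttssstssssss..yyttttttttttttttttttttttt
267 ...yttttttttttttttttttttttttssss.R.y.ttttttttttttttttttttttt
268 .....ttttttttttttttttttttttttss.RRR.yttttttttttttttttttttttt
269 ....yttttttttttttttttttttttttts.RRR.y.tttttttttttttttttttttt
270 ......tttttttttttttttttttttttt.y...yyytttttttttttttttttttttt
271 .....ytttttttttttttttttttttttttyyyyyyy.tttttttttttttttttttts
272 .....y.tttttttttttttttttttttttt.yyyyyyy.ttttttttttttttttttss
273 ......yttttttttttttttttttttttttt.yyyyyyyttttttttttttttttssss
274 ........tttttttttttttttttttttttt.yyyyyyy.ttttttttttttttsssss
```

Emit:
send_rows(
  deltas=[
    {"tx": 0.0046,"ty": -0.0004,"tz": 0.0066,"twist": 0.003,"claw": 0.01},
    {"tx": 0.0092,"ty": -0.0004,"tz": 0.0131,"twist": 0.003,"claw": 0.01},
    {"tx": 0.0126,"ty": -0.0004,"tz": 0.018,"twist": 0.003,"claw": 0.01},
    {"tx": 0.0126,"ty": -0.0004,"tz": 0.018,"twist": 0.003,"claw": 0.01},
    {"tx": 0.0126,"ty": -0.0004,"tz": 0.018,"twist": 0.003,"claw": 0.01},
  ],
)

```text
time_s: 14.1
tcp_pos: [0.7307, -0.0343, 0.1627]
tool_rot: [-0.288, -3.127, -0.0]
force: [-0.0, 0.2, -1.6]
opening: 0.0177
grip_force: 30.0
```

```bash
python3 where.py
```

```text
14.1 [ 0.7307 -0.0343  0.1627] yaw 2.9578 z [-1.2e-03  2.0e-04 -1.0e+00] tip bed mm [-63.1   1.    6. ] F bed [-0.9 -0.2 -1.4] open 0.0177
```

Emit:
send_rows(
  deltas=[
    {"tx": 0.0009,"ty": 0.0005,"tz": 0.0013,"twist": 0,"claw": 0.01},
    {"tx": 0.0017,"ty": 0.0006,"tz": 0.0025,"twist": 0,"claw": 0.01},
    {"tx": 0.0017,"ty": 0.0006,"tz": 0.0025,"twist": 0,"claw": 0.01},
    {"tx": 0.0017,"ty": 0.0006,"tz": 0.0025,"twist": 0,"claw": 0.01},
  ],
)

```text
time_s: 14.43
tcp_pos: [0.7298, -0.0336, 0.1608]
tool_rot: [0.288, 3.128, -0.0]
force: [0.3, 0.3, -1.4]
opening: 0.0174
grip_force: 30.0
```

```bash
python3 where.py
```

```text
14.43 [ 0.7298 -0.0336  0.1608] yaw 2.9578 z [ 1.e-04 -1.e-04 -1.e+00] tip bed mm [-63.5   0.5   3.9] F bed [-1.  -0.3 -1. ] open 0.0174
```

Emit:
send_rows(
  deltas=[
    {"tx": 0.0006,"ty": 0,"tz": 0.0008,"twist": 0,"claw": 0.01},
    {"tx": 0.0011,"ty": 0,"tz": 0.0016,"twist": 0,"claw": 0.01},
    {"tx": 0.0011,"ty": 0,"tz": 0.0016,"twist": 0,"claw": 0.01},
  ],
)

```text
time_s: 14.68
tcp_pos: [0.7285, -0.0334, 0.1589]
tool_rot: [-0.288, -3.128, -0.0]
force: [-0.2, 0.2, -1.3]
opening: 0.0177
grip_force: 30.0
```

```bash
python3 where.py
```

```text
14.68 [ 0.7285 -0.0334  0.1589] yaw 2.9577 z [-4.e-04  1.e-04 -1.e+00] tip bed mm [-63.4   0.5   1.6] F bed [-0.6 -0.1 -1.2] open 0.0177
```

Emit:
send_rows(
  deltas=[
    {"tx": 0.0006,"ty": 0,"tz": 0.0008,"twist": 0,"claw": 0.01},
    {"tx": 0.0006,"ty": 0,"tz": 0.0008,"twist": 0,"claw": 0.01},
  ],
)

```text
time_s: 14.85
tcp_pos: [0.7279, -0.0332, 0.1582]
tool_rot: [-0.288, -3.128, -0.0]
force: [-0.1, 0.6, -2.0]
opening: 0.0177
grip_force: 30.0
```

Emit:
send_rows(
  deltas=[
    {"tx": 0.0006,"ty": 0,"tz": 0.0008,"twist": 0,"claw": 0.01},
    {"tx": 0.0006,"ty": 0,"tz": 0.0008,"twist": 0,"claw": 0.01},
  ],
)

```text
time_s: 15.02
tcp_pos: [0.7273, -0.0331, 0.1574]
tool_rot: [-0.288, -3.128, -0.0]
force: [-0.2, -0.2, -1.7]
opening: 0.0179
grip_force: 30.0
```

```bash
python3 where.py
```

```text
15.02 [ 0.7273 -0.0331  0.1574] yaw 2.9578 z [-3.e-04  1.e-04 -1.e+00] tip bed mm [-63.3   0.5  -0.3] F bed [-0.8  0.3 -1.5] open 0.0179
```

Emit:
send_rows(
  deltas=[
    {"tx": 0.0006,"ty": 0,"tz": 0.0008,"twist": 0,"claw": 0.01},
    {"tx": 0.0006,"ty": 0,"tz": 0.0008,"twist": 0,"claw": 0.01},
  ],
)

```text
time_s: 15.18
tcp_pos: [0.7268, -0.033, 0.1566]
tool_rot: [-0.288, -3.128, -0.0]
force: [0.3, -0.6, -1.8]
opening: 0.0176
grip_force: 30.0
```

```bash
python3 where.py
```

```text
15.18 [ 0.7268 -0.033   0.1566] yaw 2.9578 z [-3.e-04  1.e-04 -1.e+00] tip bed mm [-63.3   0.5  -1.3] F bed [-1.3  0.5 -1.2] open 0.0176
```

Emit:
send_rows(
  deltas=[
    {"tx": 0.0006,"ty": 0,"tz": 0.0008,"twist": 0,"claw": 0.01},
    {"tx": 0.0006,"ty": 0,"tz": 0.0008,"twist": 0,"claw": 0.01},
  ],
)

```text
time_s: 15.35
tcp_pos: [0.7262, -0.0329, 0.1558]
tool_rot: [-0.288, -3.128, -0.0]
force: [-0.1, 1.3, -1.5]
opening: 0.0179
grip_force: 30.0
```

Emit:
send_rows(
  deltas=[
    {"tx": 0.0006,"ty": 0,"tz": 0.0008,"twist": 0,"claw": 0.01},
    {"tx": 0.0006,"ty": 0,"tz": 0.0008,"twist": 0,"claw": 0.01},
  ],
)

```text
time_s: 15.52
tcp_pos: [0.7256, -0.0328, 0.155]
tool_rot: [-0.288, -3.128, -0.0]
force: [0.4, 0.5, -1.0]
opening: 0.0175
grip_force: 30.0
```

```bash
python3 where.py
```

```text
15.52 [ 0.7256 -0.0328  0.155 ] yaw 2.9578 z [-3.e-04  1.e-04 -1.e+00] tip bed mm [-63.3   0.5  -3.3] F bed [-0.8 -0.5 -0.6] open 0.0175
```

Emit:
send_rows(
  deltas=[
    {"tx": 0.0006,"ty": 0,"tz": 0.0008,"twist": 0,"claw": 0.01},
    {"tx": 0.0006,"ty": 0,"tz": 0.0008,"twist": 0,"claw": 0.01},
  ],
)

```text
time_s: 15.68
tcp_pos: [0.725, -0.0327, 0.1542]
tool_rot: [-0.288, -3.128, -0.0]
force: [-0.3, -0.3, -2.0]
opening: 0.0176
grip_force: 30.0
```

```bash
python3 where.py; python3 - <<'E'
from fit import *
p,M,o=T();m,im=snap('wrist','w10');ms,s=snap('scene','s10')
import pickle;pickle.dump((m,ms,p,M),open('m10.pkl','wb'))
print(proj(m,bed(q3,[[-.073,0,0],[-.066,0,0],[-.063,0,0]])),proj(ms,bed(q3,[[-.073,0,0],[-.063,0,0],[-.063,0,.006]])))
h=cv2.cvtColor(im,cv2.COLOR_BGR2HSV)
def dump(h,ys,x0,x1):
  for y in ys: print(y,''.join('B' if 100<a<135 and b>60 else 'y' if 15<a<32 and b>80 else 's' if b<60 and c>60 else 'R' if (a<6) and b>140 else 't' if 60<a<100 else 'k' if c<60 else '.' for a,b,c in h[y,x0:x1].tolist()))
dump(h,range(112,190,2),290,346);print();dump(cv2.cvtColor(s,cv2.COLOR_BGR2HSV),range(244,280),235,275)
E
```

```text
15.68 [ 0.725  -0.0327  0.1542] yaw 2.9578 z [-3.e-04  1.e-04 -1.e+00] tip bed mm [-63.2   0.5  -4.3] F bed [-1.   0.4 -1.8] open 0.0176
[[318.48367972 151.57269608]
 [318.47461785 142.67763234]
 [318.47061212 138.74563928]] [[258.88609349 268.99713753]
 [262.50116727 265.74932592]
 [260.76222681 264.36972702]]
112 tttttttttttttttttttttyyyyyyyyyyyyyyyyytttttttttttttttttt
114 tttttttttttttttttttttyyyyyyyyyyyyyyyyytttttttttttttttttt
116 tttttttttttttttttttttyyyyyyyyyyyyyyyyytttttttttttttttttt
118 tttttttttttttttttttttyyyyyyyyyyyyyyyyytttttttttttttttttt
120 tttttttttttttttttttttyyyyyyyyyyyyyyyy.tttttttttttttttttt
122 tttttttttttttttttttttyyyyyyyyyyyyyyyy.tttttttttttttttttt
124 ttttttttttttttttttttt.yyyyyyyyyyyyyyy.tttttttttttttttttt
126 ttttttttttttttttttttt.yyyyyyyyyyyyyyy.tttttttttttttttttt
128 ttttttttttttttttttttt.yyyyyyyyyyyyyyy.tttttttttttttttttt
130 ttttttttttttttttttttt.yyyyyyyyyyyyyyy.tttttttttttttttttt
132 ttttttttttttttttttttt.yyyyyyyyyyyyyyy.tttttttttttttttttt
134 ttttttttttttttttttttt.yyyyysss.yyyyyystttttttttttttttttt
136 tttttttttttttttttttttsyyysssssssyyyyysttttttttttttt
[... 2512 characters left out ...]
ssssssssssssssttttttttttt
265 ttttttttttttssssssssssss.yystttttttttttt
266 ttttttttttttsssstssssss..yyttttttttttttt
267 ttttttttttttttttttssss.R.y.ttttttttttttt
268 tttttttttttttttttttss.RRR.yttttttttttttt
269 tttttttttttttttttttts.RRR.y.tttttttttttt
270 tttttttttttttttttttt.y...yyytttttttttttt
271 tttttttttttttttttttttyyyyyyy.ttttttttttt
272 ttttttttttttttttttttt.yyyyyyy.tttttttttt
273 tttttttttttttttttttttt.yyyyyyytttttttttt
274 tttttttttttttttttttttt.yyyyyyy.ttttttttt
275 ttttttttttttttttttttttt.yyyyyyyttttttttt
276 ttttttttttttttttttttttttyyyyyyy.tttttttt
277 tttttttttttttttttttttttt.yyyyyyy.ttttttt
278 tttttttttttttttttttttttttyyyyyyyyttttttt
279 ttttttttttttttttttttttttt.yyyyyyy.tttttt
```

Emit:
send_rows(
  deltas=[
    {"tx": -0.0016,"ty": 0.0003,"tz": 0.0011,"twist": 0,"claw": 0.01},
    {"tx": -0.0033,"ty": 0.0003,"tz": 0.0023,"twist": 0,"claw": 0.01},
    {"tx": -0.0033,"ty": 0.0003,"tz": 0.0023,"twist": 0,"claw": 0.01},
  ],
)

```text
time_s: 16.03
tcp_pos: [0.7286, -0.0331, 0.1517]
tool_rot: [-0.288, -3.128, 0.0]
force: [-0.0, 0.2, -1.7]
opening: 0.0178
grip_force: 30.0
```

Emit:
send_rows(
  deltas=[
    {"tx": 0.0006,"ty": 0,"tz": 0.0008,"twist": 0,"claw": 0.01},
    {"tx": 0.0006,"ty": 0,"tz": 0.0008,"twist": 0,"claw": 0.01},
  ],
)

```text
time_s: 16.2
tcp_pos: [0.7278, -0.0329, 0.151]
tool_rot: [-0.288, -3.128, -0.0]
force: [0.5, -0.9, -1.8]
opening: 0.0177
grip_force: 30.0
```

```bash
python3 where.py
```

```text
16.2 [ 0.7278 -0.0329  0.151 ] yaw 2.9578 z [-2.e-04  0.e+00 -1.e+00] tip bed mm [-67.3   0.2  -5.3] F bed [-1.6  0.8 -1. ] open 0.0177
```

Emit:
send_rows(
  deltas=[
    {"tx": 0.0006,"ty": 0,"tz": 0.0008,"twist": 0,"claw": 0.01},
    {"tx": 0.0006,"ty": 0,"tz": 0.0008,"twist": 0,"claw": 0.01},
  ],
)

```text
time_s: 16.37
tcp_pos: [0.7276, -0.0329, 0.1509]
tool_rot: [0.288, 3.127, -0.0]
force: [1.9, -0.6, 0.1]
opening: 0.0177
grip_force: 30.0
```

```bash
python3 where.py
```

```text
16.37 [ 0.7276 -0.0329  0.1509] yaw 2.9578 z [ 1.2e-03 -3.0e-04 -1.0e+00] tip bed mm [-67.4   0.2  -5.5] F bed [-1.6  0.2  1.2] open 0.0177
```

Emit:
send_rows(
  deltas=[
    {"tx": 0.0012,"ty": 0,"tz": -0.0004,"twist": 0,"claw": 0.01},
    {"tx": 0.0031,"ty": 0,"tz": -0.0017,"twist": 0,"claw": 0.01},
    {"tx": 0.0051,"ty": 0,"tz": -0.0031,"twist": 0,"claw": 0.01},
    {"tx": 0.0072,"ty": 0,"tz": -0.0046,"twist": 0,"claw": 0.01},
    {"tx": 0.0092,"ty": 0,"tz": -0.006,"twist": 0,"claw": 0.01},
  ],
)

```text
time_s: 16.78
tcp_pos: [0.7185, -0.0312, 0.1571]
tool_rot: [0.288, 3.127, -0.0]
force: [2.8, 0.3, -0.2]
opening: 0.0181
grip_force: 30.0
```

```bash
sed -i 's/.0764,0,.094\]/.0762,0,.0874]/' where.py; python3 where.py
```

```text
16.78 [ 0.7185 -0.0312  0.1571] yaw 2.9578 z [ 1.5e-03 -4.0e-04 -1.0e+00] tip bed mm [-52.6   0.2  -0.2] F bed [-2.3 -0.8  1.4] open 0.0181
```

Emit:
send_rows(
  deltas=[
    {"tx": 0.002,"ty": 0,"tz": -0.0014,"twist": 0,"claw": 0.01},
    {"tx": 0.0041,"ty": 0,"tz": -0.0028,"twist": 0,"claw": 0.01},
    {"tx": 0.0062,"ty": 0,"tz": -0.0042,"twist": 0,"claw": 0.01},
    {"tx": 0.0082,"ty": 0,"tz": -0.0057,"twist": 0,"claw": 0.01},
    {"tx": 0.0103,"ty": 0,"tz": -0.0071,"twist": 0,"claw": 0.01},
  ],
)

```text
time_s: 17.2
tcp_pos: [0.7079, -0.0292, 0.1638]
tool_rot: [0.288, 3.128, -0.0]
force: [3.6, -1.0, -0.1]
opening: 0.0175
grip_force: 30.0
```

Emit:
send_rows(
  deltas=[
    {"tx": 0.002,"ty": 0,"tz": -0.0014,"twist": 0,"claw": 0.01},
    {"tx": 0.0041,"ty": 0,"tz": -0.0028,"twist": 0,"claw": 0.01},
    {"tx": 0.0062,"ty": 0,"tz": -0.0042,"twist": 0,"claw": 0.01},
    {"tx": 0.0082,"ty": 0,"tz": -0.0057,"twist": 0,"claw": 0.01},
    {"tx": 0.0103,"ty": 0,"tz": -0.0071,"twist": 0,"claw": 0.01},
  ],
)

```text
time_s: 17.62
tcp_pos: [0.6977, -0.0273, 0.1708]
tool_rot: [-0.288, -3.128, -0.0]
force: [2.0, -0.0, -0.2]
opening: 0.0177
grip_force: 30.0
```

```bash
python3 where.py; python3 - <<'E'
from fit import *
p,M,o=T();m,im=snap('wrist','w11')
tip=p+M@[.0762,0,.0874];print(proj(m,tip));k=[(-.03,0),(-.015,0),(0,.007),(.015,.014),(.03,.014)];print(proj(m,bed(q3,[[x,y,0] for x,y in k])).round(1).tolist())
h=cv2.cvtColor(im,cv2.COLOR_BGR2HSV)
for y in range(70,160,2): print(y,''.join('B' if 100<a<135 and b>60 else 'y' if 15<a<32 and b>80 else 's' if b<60 and c>60 else 'R' if (a<6) and b>140 else 't' if 60<a<100 else 'k' if c<60 else '.' for a,b,c in h[y,280:346].tolist()))
E
```

```text
17.62 [ 0.6977 -0.0273  0.1708] yaw 2.9578 z [-1.e-04  0.e+00 -1.e+00] tip bed mm [-27.4   0.1  -1.2] F bed [-1.7 -0.4  1. ] open 0.0177
[[317.73730696 135.24310087]]
[[317.9, 139.8], [317.9, 118.9], [305.8, 95.7], [292.4, 70.0], [290.9, 41.2]]
70 tttttyyyyyyyyyyyyyyyyysttttttttttttttttttttttttttttttttttttttttttt
72 tttttsyyyyyyyyyyyyyyyysttttttttttttttttttttttttttttttttttttttttttt
74 tttttttyyyyyyyyyyyyyyy.ttttttttttttttttttttttttttttttttttttttttttt
76 ttttttttyyyyyyyyyyyyyyy.tttttttttttttttttttttttttttttttttttttttttt
78 tttttttttyyyyyyyyyyyyyyy.ttttttttttttttttttttttttttttttttttttttttt
80 ttttttttttyyyyyyyyyyyyyyy.tttttttttttttttttttttttttttttttttttttttt
82 tttttttttttyyyyyyyyyyyyyyy.ttttttttttttttttttttttttttttttttttttttt
84 ttttttttttttyyyyyyyyyyyyyyy.tttttttttttttttttttttttttttttttttttttt
86 ttttttttttttttyyyyyyyyyyyyyy.ttttttttttttttttttttttttttttttttttttt
88 tttttttttttttttyyyyyyyyyyyyyy.tttttttttttttttttttttttttttttttttttt
90 tttttttttttttttsyyyyyyyyyyyyyy.ttttttttttttttttttttttttttttttttttt
92 ttttttttttttttttsyyyyyyyyyyyyyy.tttttttttttttttttttttttttttttttttt
94 tttttttttttt
[... 1624 characters left out ...]
ttttttttttttttttttttttttttyyyyyyyyyyyyyyyyttttttttttttttttttt
142 tttttttttttttttttttttttttttttttyyyyyyyyyyyyyyyyttttttttttttttttttt
144 tttttttttttttttttttttttttttttttyyyyyyyyyyyyyyyyttttttttttttttttttt
146 tttttttttttttttttttttttttttttttyyyyyyyyyyyyyyyyttttttttttttttttttt
148 tttttttttttttttttttttttttttttttyyyyyyyyyyyyyyyyttttttttttttttttttt
150 tttttttttttttttttttttttttttttttyyyyyyy..yyyyyyyttttttttttttttttttt
152 tttttttttttttttttttttttttttttttyyyyyssssssyyyy.ttttttttttttttttttt
154 tttttttttttttttttttttttttttttttyyyy.ssssss.yyy.ttttttttttttttttttt
156 ttttttttttttttttttttttttttttttt.yyy.sssssssyyy.ttttttttttttttttttt
158 ttttttttttttttttttttttttttttttt.yyy.sssssssyyy.ttttttttttttttttttt
```

Emit:
send_rows(
  deltas=[
    {"tx": 0.0018,"ty": 0,"tz": -0.0017,"twist": 0,"claw": 0.01},
    {"tx": 0.0038,"ty": 0,"tz": -0.0031,"twist": 0,"claw": 0.01},
    {"tx": 0.0059,"ty": 0,"tz": -0.0045,"twist": 0,"claw": 0.01},
    {"tx": 0.008,"ty": 0,"tz": -0.006,"twist": 0,"claw": 0.01},
    {"tx": 0.0101,"ty": 0,"tz": -0.0074,"twist": 0,"claw": 0.01},
  ],
)

```text
time_s: 18.08
tcp_pos: [0.6877, -0.0254, 0.1781]
tool_rot: [-0.288, -3.128, -0.0]
force: [3.0, 0.4, -0.9]
opening: 0.018
grip_force: 30.0
```

```bash
sed -i 's/.0762,0,.0874\]/.0664,0,.0928]/' where.py; cat > look.py <<'E'
from fit import *
import sys
p,M,o=T();m,im=snap('wrist','w'+sys.argv[1]);tip=p+M@[.0664,0,.0928]
b=(tip-[*q3[:2],.1])@bedR(q3[2]);u0,v0=proj(m,tip)[0]
h=cv2.cvtColor(im,cv2.COLOR_BGR2HSV);k=((h[:,:,1]<60)&(h[:,:,2]>60))
for y in range(int(v0)-14,int(v0)+24,2):
    x0=int(u0)-24
    print(y,''.join('y' if 15<a<32 and b_>80 else 's' if b_<60 and c>60 else 't' if 60<a<100 else 'R' if a<6 and b_>140 else 'G' if 40<a<=60 else '.' for a,b_,c in h[y,x0:x0+48].tolist()))
print('pred tip',u0.round(1),v0.round(1),'x0',x0,'floor rows:',[(X,proj(m,bed(q3,[[X/1e3,b[1],0]]))[0].round(1).tolist()) for X in range(int(b[0]*1e3)-10,int(b[0]*1e3)+11,5)])
E
python3 where.py; python3 look.py 12
```

```text
18.08 [ 0.6877 -0.0254  0.1781] yaw 2.9578 z [-4.e-04  1.e-04 -1.e+00] tip bed mm [-25.9   0.1   0.2] F bed [-2.9 -0.9  0.9] open 0.018
136 ttttttttttttttttttyyyyyyyyyyyyy.tttttttttttttttt
138 ttttttttttttttttttyyyyyyyyyyyyyy.ttttttttttttttt
140 ttttttttttttttttttyyyyyyyyyyyyyyy.tttttttttttttt
142 ttttttttttttttttttyyyyyyyyyyyyyyyytttttttttttttt
144 ttttttttttttttttttyyyyyyyyyyyyyyyytttttttttttttt
146 ttttttttttttttttttyyyyyyyyyyyyyyyytttttttttttttt
148 ttttttttttttttttttyyyyyyyyyyyyyyyytttttttttttttt
150 ttttttttttttttttttyyyyyyssssyyyyy.tttttttttttttt
152 ttttttttttttttttttyyyyyssssssyyyy.tttttttttttttt
154 ttttttttttttttttttyyyy.sssssssyyy.tttttttttttttt
156 tttttttttttttttttt.yyy.sssssssyyy.tttttttttttttt
158 tttttttttttttttttt.yyyssssssssyyy.tttttttttttttt
160 tttttttttttttttttt.yyyssssssssyyy.tttttttttttttt
162 tttttttttttttttttt.yyyssssssssyyy.tttttttttttttt
164 tttttttttttttttttt.yyy.syyyyysyyyGtttttttttttttt
166 ttttttttttttttttttGyyyyyyyyyyyyyystttttttttttttt
168 tttttttttttttttttt.yyyyyyyyyyyyyystttttttttttttt
170 ttttttttttttttttttyyyyyyyyyyyyyyyytttttttttttttt
172 ttttttttttttttttttyyyyyyyyyyyyyyyytttttttttttttt
pred tip 317.8 150.9 x0 293 floor rows: [(-35, [317.8, 161.9]), (-30, [317.8, 155.9]), (-25, [317.8, 149.6]), (-20, [317.7, 143.2]), (-15, [317.7, 136.5])]
```

Emit:
send_rows(
  deltas=[
    {"tx": 0.002,"ty": 0,"tz": -0.0014,"twist": 0,"claw": 0.01},
    {"tx": 0.0041,"ty": 0,"tz": -0.0029,"twist": 0,"claw": 0.01},
    {"tx": 0.0062,"ty": 0,"tz": -0.0043,"twist": 0,"claw": 0.01},
    {"tx": 0.0082,"ty": 0,"tz": -0.0057,"twist": 0,"claw": 0.01},
    {"tx": 0.0102,"ty": -0.0007,"tz": -0.0072,"twist": 0,"claw": 0.01},
  ],
)

```text
time_s: 18.55
tcp_pos: [0.6776, -0.0241, 0.1853]
tool_rot: [-0.288, -3.128, -0.0]
force: [1.8, -0.7, -0.6]
opening: 0.0174
grip_force: 30.0
```

```bash
python3 where.py; python3 look.py 13
```

```text
18.55 [ 0.6776 -0.0241  0.1853] yaw 2.9579 z [-3.e-04  3.e-04 -1.e+00] tip bed mm [-13.4   0.7   0.2] F bed [-1.9  0.4  0.6] open 0.0174
136 tttttttttsyyyyyyyyyyyyyttttttttttttttttttttttttt
138 tttttttttttyyyyyyyyyyyyytttttttttttttttttttttttt
140 ttttttttttttyyyyyyyyyyyyystttttttttttttttttttttt
142 ttttttttttttt.yyyyyyyyyyyy.ttttttttttttttttttttt
144 ttttttttttttttsyyyyyyyyyyyy.tttttttttttttttttttt
146 ttttttttttttttttyyyyyyyyyyyy.ttttttttttttttttttt
148 ttttttttttttttttsyyyyyyyyyyyy.tttttttttttttttttt
150 ttttttttttttttttttyyyyyyssss.y.ttttttttttttttttt
152 tttttttttttttttttttyyyyssssss.y.tttttttttttttttt
154 tttttttttttttttttttyyy.sssssssyyyttttttttttttttt
156 tttttttttttttttttttyyy.sssssssyyyytttttttttttttt
158 tttttttttttttttttttyyy.sssssssyyyysttttttttttttt
160 tttttttttttttttttttyyy.sssssssyyyysttttttttttttt
162 tttttttttttttttttttyyy.sssssssyyyysttttttttttttt
164 tttttttttttttttttttyyyyyyyyyyyyyyysttttttttttttt
166 tttttttttttttttttttyyyyyyyyyyyyyyytttttttttttttt
168 tttttttttttttttttt.yyyyyyyyyyyyyyytttttttttttttt
170 ttttttttttttttttttyyyyyyyyyyyyyyyytttttttttttttt
172 ttttttttttttttttttyyyyyyyyyyyyyyyytttttttttttttt
pred tip 317.8 150.9 x0 293 floor rows: [(-23, [317.8, 162.4]), (-18, [317.8, 156.4]), (-13, [317.8, 150.2]), (-8, [317.7, 143.7]), (-3, [317.7, 137.1])]
```

Emit:
send_rows(
  deltas=[
    {"tx": 0.002,"ty": -0.0015,"tz": -0.0014,"twist": 0,"claw": 0.01},
    {"tx": 0.0041,"ty": -0.0028,"tz": -0.0029,"twist": 0,"claw": 0.01},
    {"tx": 0.0062,"ty": -0.004,"tz": -0.0043,"twist": 0,"claw": 0.01},
    {"tx": 0.0082,"ty": -0.0052,"tz": -0.0057,"twist": 0,"claw": 0.01},
    {"tx": 0.0102,"ty": -0.0064,"tz": -0.0072,"twist": 0,"claw": 0.01},
  ],
)

```text
time_s: 19.02
tcp_pos: [0.6663, -0.0289, 0.1925]
tool_rot: [-0.288, -3.128, -0.0]
force: [1.9, -0.1, -0.8]
opening: 0.0178
grip_force: 30.0
```

```bash
python3 where.py; python3 look.py 14
```

```text
19.02 [ 0.6663 -0.0289  0.1925] yaw 2.9577 z [-3.e-04  0.e+00 -1.e+00] tip bed mm [-0.9  7.4  0.3] F bed [-2.  -0.2  0.4] open 0.0178
136 tttttttttttyyyyyyyyyyyyy.ttttttttttttttttttttttt
138 ttttttttttttsyyyyyyyyyyyy.tttttttttttttttttttttt
140 tttttttttttttsyyyyyyyyyyyy.ttttttttttttttttttttt
142 ttttttttttttttsyyyyyyyyyyyy.tttttttttttttttttttt
144 tttttttttttttttsyyyyyyyyyyyyyttttttttttttttttttt
146 tttttttttttttttttyyyyyyyyyyyyysttttttttttttttttt
148 ttttttttttttttttttyyyyyyyyyyyyystttttttttttttttt
150 tttttttttttttttttttyyyy.sssssyyysttttttttttttttt
152 ttttttttttttttttttttsyysssssssyyystttttttttttttt
154 ttttttttttttttttttttts.sssssssyyyysttttttttttttt
156 ttttttttttttttttttttttssssssssyyyyy.tttttttttttt
158 ttttttttttttttttttttttssssssssyyyyyy.ttttttttttt
160 ttttttttttttttttttttttssssssssyyyyyyy.tttttttttt
162 ttttttttttttttttttttttssssssssyyyyyyyy.ttttttttt
164 tttttttttttttttttttttssyyyyyyyyyyyyyyyy.tttttttt
166 tttttttttttttttttttsyyyyyyyyyyyyyyyyyyyy.ttttttt
168 tttttttttttttttttt.yyyyyyyyyyyyyyyyyyyyyyytttttt
170 ttttttttttttttttttyyyyyyyyyyyyyyyyyyyyyyyyystttt
172 ttttttttttttttttttyyyyyyyyyyyyyyyyyyyyyyyyy.tttt
pred tip 317.7 150.9 x0 293 floor rows: [(-10, [317.8, 161.8]), (-5, [317.7, 155.7]), (0, [317.7, 149.4]), (5, [317.7, 143.0]), (10, [317.7, 136.3])]
```

Emit:
send_rows(
  deltas=[
    {"tx": 0.0021,"ty": -0.0011,"tz": -0.0013,"twist": 0,"claw": 0.01},
    {"tx": 0.0042,"ty": -0.0023,"tz": -0.0027,"twist": 0,"claw": 0.01},
    {"tx": 0.0063,"ty": -0.0034,"tz": -0.0041,"twist": 0,"claw": 0.01},
    {"tx": 0.0083,"ty": -0.0045,"tz": -0.0055,"twist": 0,"claw": 0.01},
    {"tx": 0.0104,"ty": -0.0056,"tz": -0.007,"twist": 0,"claw": 0.01},
  ],
)

```text
time_s: 19.48
tcp_pos: [0.6552, -0.0324, 0.1996]
tool_rot: [0.288, 3.128, 0.0]
force: [1.7, 0.0, -1.0]
opening: 0.018
grip_force: 30.0
```

```bash
python3 where.py; python3 look.py 15
```

```text
19.48 [ 0.6552 -0.0324  0.1996] yaw 2.9578 z [ 0. -0. -1.] tip bed mm [11.5 12.9  0.2] F bed [-1.9 -0.3  0.2] open 0.018
136 ttttttttttttttttyyyyyyyyyyyyyyyytttttttttttttttt
138 ttttttttttttttttyyyyyyyyyyyyyyyytttttttttttttttt
140 ttttttttttttttttyyyyyyyyyyyyyyyytttttttttttttttt
142 ttttttttttttttttyyyyyyyyyyyyyyyytttttttttttttttt
144 ttttttttttttttttyyyyyyyyyyyyyyyytttttttttttttttt
146 ttttttttttttttttsyyyyyyyyyyyyyyytttttttttttttttt
148 tttttttttttttttttsyyyyyyyyyyyyyytttttttttttttttt
150 ttttttttttttttttttsyyyyyssss.yyytttttttttttttttt
152 ttttttttttttttttttttyyysssssssyy.ttttttttttttttt
154 tttttttttttttttttttttyysssssssyyy.tttttttttttttt
156 ttttttttttttttttttttttssssssssyyyyyttttttttttttt
158 ttttttttttttttttttttttssssssssyyyyyysttttttttttt
160 ttttttttttttttttttttttssssssssyyyyyyystttttttttt
162 ttttttttttttttttttttttssssssssyyyyyyyysttttttttt
164 ttttttttttttttttttttttsyyyyyyyyyyyyyyyy.tttttttt
166 tttttttttttttttttttsyyyyyyyyyyyyyyyyyyyy.ttttttt
168 tttttttttttttttttt.yyyyyyyyyyyyyyyyyyyyyy.tttttt
170 ttttttttttttttttttyyyyyyyyyyyyyyyyyyyyyyyy.ttttt
172 ttttttttttttttttttyyyyyyyyyyyyyyyyyyyyyyyyy.tttt
pred tip 317.8 150.8 x0 293 floor rows: [(1, [317.8, 163.5]), (6, [317.8, 157.5]), (11, [317.8, 151.3]), (16, [317.8, 144.9]), (21, [317.7, 138.3])]
```

Emit:
send_rows(
  deltas=[
    {"tx": 0.0021,"ty": -0.001,"tz": -0.0013,"twist": 0,"claw": 0.01},
    {"tx": 0.0042,"ty": -0.0016,"tz": -0.0027,"twist": 0,"claw": 0.01},
    {"tx": 0.0063,"ty": -0.0016,"tz": -0.0041,"twist": 0,"claw": 0.01},
    {"tx": 0.0083,"ty": -0.0016,"tz": -0.0055,"twist": 0,"claw": 0.01},
    {"tx": 0.0104,"ty": -0.0016,"tz": -0.007,"twist": 0,"claw": 0.01},
  ],
)

```text
time_s: 19.95
tcp_pos: [0.6449, -0.0321, 0.2067]
tool_rot: [0.288, 3.128, -0.0]
force: [1.8, -1.0, -0.2]
opening: 0.0178
grip_force: 30.0
```

```bash
python3 where.py; python3 look.py 16
```

```text
19.95 [ 0.6449 -0.0321  0.2067] yaw 2.9579 z [ 4.e-04 -2.e-04 -1.e+00] tip bed mm [24.  14.5  0.2] F bed [-1.7  0.6  1. ] open 0.0178
136 tttttttttttttttttt.yyyyyyyyyyyyyyysttttttttttttt
138 tttttttttttttttttt.yyyyyyyyyyyyyyysttttttttttttt
140 tttttttttttttttttt.yyyyyyyyyyyyyyysttttttttttttt
142 ttttttttttttttttttsyyyyyyyyyyyyyyysttttttttttttt
144 tttttttttttttttttttyyyyyyyyyyyyyyysttttttttttttt
146 tttttttttttttttttttyyyyyyyyyyyyyyysttttttttttttt
148 tttttttttttttttttttyyyyyyyyyyyyyyysttttttttttttt
150 tttttttttttttttttttyyyyyssssyyyyyytttttttttttttt
152 tttttttttttttttttttyyyyssssssyyyyytttttttttttttt
154 tttttttttttttttttttyyy.sssssssyyyytttttttttttttt
156 tttttttttttttttttttyyy.sssssssyyyytttttttttttttt
158 tttttttttttttttttttyyyssssssssyyyytttttttttttttt
160 tttttttttttttttttttyyyssssssssyyyytttttttttttttt
162 tttttttttttttttttttsyyssssssssyyyytttttttttttttt
164 ttttttttttttttttttttsy.syyyyysyyyytttttttttttttt
166 ttttttttttttttttttttyyyyyyyyyyyyyysttttttttttttt
168 tttttttttttttttttt.yyyyyyyyyyyyyyyystttttttttttt
170 ttttttttttttttttttyyyyyyyyyyyyyyyyyysttttttttttt
172 ttttttttttttttttttyyyyyyyyyyyyyyyyyyy.tttttttttt
pred tip 317.8 150.9 x0 293 floor rows: [(13, [317.8, 164.1]), (18, [317.8, 158.1]), (23, [317.8, 151.9]), (28, [317.8, 145.6]), (33, [317.7, 139.0])]
```

Emit:
send_rows(
  deltas=[
    {"tx": 0.0021,"ty": 0,"tz": -0.0014,"twist": 0,"claw": 0.01},
    {"tx": 0.0041,"ty": 0,"tz": -0.0028,"twist": 0,"claw": 0.01},
    {"tx": 0.0062,"ty": 0,"tz": -0.0043,"twist": 0,"claw": 0.01},
    {"tx": 0.0082,"ty": 0,"tz": -0.0057,"twist": 0,"claw": 0.01},
    {"tx": 0.0103,"ty": 0,"tz": -0.0071,"twist": 0,"claw": 0.01},
  ],
)

```text
time_s: 20.42
tcp_pos: [0.6348, -0.0301, 0.2138]
tool_rot: [0.288, 3.128, -0.0]
force: [3.0, 1.1, -0.6]
opening: 0.0178
grip_force: 30.0
```

```bash
python3 where.py
```

```text
20.42 [ 0.6348 -0.0301  0.2138] yaw 2.9578 z [ 6.e-04 -1.e-04 -1.e+00] tip bed mm [36.4 14.4  0.1] F bed [-2.6 -1.6  1.1] open 0.0178
```

Emit:
send_rows(
  deltas=[
    {"tx": 0.0021,"ty": 0,"tz": -0.0014,"twist": 0,"claw": 0.01},
    {"tx": 0.0041,"ty": 0,"tz": -0.0028,"twist": 0,"claw": 0.01},
    {"tx": 0.0062,"ty": 0,"tz": -0.0043,"twist": 0,"claw": 0.01},
    {"tx": 0.0082,"ty": 0,"tz": -0.0057,"twist": 0,"claw": 0.01},
    {"tx": 0.0103,"ty": 0,"tz": -0.0071,"twist": 0,"claw": 0.01},
  ],
)

```text
time_s: 20.83
tcp_pos: [0.6246, -0.0283, 0.2209]
tool_rot: [0.288, 3.128, -0.0]
force: [4.2, -0.3, 0.0]
opening: 0.0176
grip_force: 30.0
```

```bash
python3 where.py; python3 look.py 17
```

```text
20.83 [ 0.6246 -0.0283  0.2209] yaw 2.9578 z [ 3.e-04 -1.e-04 -1.e+00] tip bed mm [49.  14.4 -0.1] F bed [-3.4 -0.5  2.4] open 0.0176
136 ttttttttttttttttttyyyyyyyyyyyyyyyysttttttttttttt
138 tttttttttttttttttt.yyyyyyyyyyyyyyysttttttttttttt
140 tttttttttttttttttt.yyyyyyyyyyyyyyysttttttttttttt
142 tttttttttttttttttt.yyyyyyyyyyyyyyysttttttttttttt
144 tttttttttttttttttt.yyyyyyyyyyyyyyytttttttttttttt
146 tttttttttttttttttt.yyyyyyyyyyyyyyytttttttttttttt
148 tttttttttttttttttt.yyyyyyyyyyyyyyytttttttttttttt
150 ttttttttttttttttttsyyyyyyyyyyyyyyytttttttttttttt
152 tttttttttttttttttttyyyyssssssyyyyytttttttttttttt
154 tttttttttttttttttttyyy.ssssss.yyyytttttttttttttt
156 tttttttttttttttttttyyy.ssssss.yyyytttttttttttttt
158 tttttttttttttttttttyyy.ssssss.yyyytttttttttttttt
160 tttttttttttttttttttyyyssssssssyyyytttttttttttttt
162 tttttttttttttttttttyyyssssssssyyyytttttttttttttt
164 tttttttttttttttttttyyyssssssssyyyytttttttttttttt
166 tttttttttttttttttttyyyyyyyyyyyyyyytttttttttttttt
168 tttttttttttttttttttyyyyyyyyyyyyyyytttttttttttttt
170 ttttttttttttttttttyyyyyyyyyyyyyyyytttttttttttttt
172 ttttttttttttttttttyyyyyyyyyyyyyyyytttttttttttttt
pred tip 317.7 150.8 x0 293 floor rows: [(39, [317.8, 163.2]), (44, [317.8, 157.1]), (49, [317.7, 150.9]), (54, [317.7, 144.5]), (59, [317.7, 137.9])]
```

Emit:
send_rows(
  deltas=[
    {"tx": 0.0019,"ty": 0,"tz": -0.0016,"twist": 0,"claw": 0.01},
    {"tx": 0.0039,"ty": 0,"tz": -0.0031,"twist": 0,"claw": 0.01},
    {"tx": 0.006,"ty": 0,"tz": -0.0046,"twist": 0,"claw": 0.01},
    {"tx": 0.008,"ty": 0,"tz": -0.006,"twist": 0,"claw": 0.01},
    {"tx": 0.0101,"ty": 0,"tz": -0.0074,"twist": 0,"claw": 0.01},
  ],
)

```text
time_s: 21.3
tcp_pos: [0.6145, -0.0264, 0.2281]
tool_rot: [-0.288, -3.128, -0.0]
force: [3.9, -0.5, -0.6]
opening: 0.0178
grip_force: 30.0
```

```bash
python3 where.py; python3 look.py 18
```

```text
21.3 [ 0.6145 -0.0264  0.2281] yaw 2.9578 z [-1.e-04  0.e+00 -1.e+00] tip bed mm [61.6 14.4 -0. ] F bed [-3.5 -0.2  1.7] open 0.0178
136 yyyyyyyyyyyyyyyyyyyGtttttttttttttyyyyyyyyyyyyyyy
138 yyyyyyyyyyyyyyyyyyyyttttttttttttGyyyyyyyyyyyyyyy
140 yyyyyyyyyyyyyyyyyyyyy.ttttttttGyyyyyyyyyyyyyyyyy
142 yyyyyyyyyyyyyyyyyyyyyyyyyyyyyyyyyyyyyyyyyyyyyyyy
144 yyyyyyyyyyyyyyyyyyyyyyyyyyyyyyyyyyyyyyyyyyyyyyyy
146 tttttttttttttttttt.yyyyyyyyyyyyyyytttttttttttttt
148 tttttttttttttttttt.yyyyyyyyyyyyyyytttttttttttttt
150 tttttttttttttttttt.yyyyyyyyyyyyyyytttttttttttttt
152 ttttttttttttttttttsyyyyssssssyyyyytttttttttttttt
154 tttttttttttttttttttyyy.ssssss.yyyytttttttttttttt
156 tttttttttttttttttttyyy.ssssss.yyyytttttttttttttt
158 tttttttttttttttttttyyy.ssssss.yyyytttttttttttttt
160 tttttttttttttttttttyyy.ssssss.yyyytttttttttttttt
162 tttttttttttttttttttyyyssssssssyyyytttttttttttttt
164 tttttttttttttttttttyyyssssssssyyyytttttttttttttt
166 tttttttttttttttttttyyyyyyyyyyyyyyytttttttttttttt
168 tttttttttttttttttttyyyyyyyyyyyyyy.tttttttttttttt
170 tttttttttttttttttt.yyyyyyyyyyyyyyytttttttttttttt
172 ttttttttttttttttttyyyyyyyyyyyyyyyytttttttttttttt
pred tip 317.7 150.9 x0 293 floor rows: [(51, [317.8, 163.9]), (56, [317.8, 157.9]), (61, [317.7, 151.7]), (66, [317.7, 145.3]), (71, [317.7, 138.7])]
```

Emit:
send_rows(
  deltas=[
    {"tx": 0.0017,"ty": 0,"tz": -0.0012,"twist": 0,"claw": 0.01},
    {"tx": 0.0033,"ty": 0,"tz": -0.0023,"twist": 0,"claw": 0.01},
    {"tx": 0.0037,"ty": 0,"tz": -0.0026,"twist": 0,"claw": 0.01},
    {"tx": 0.0037,"ty": 0,"tz": -0.0026,"twist": 0,"claw": 0.01},
  ],
)

```text
time_s: 21.68
tcp_pos: [0.6109, -0.0257, 0.2308]
tool_rot: [-0.288, -3.128, -0.0]
force: [1.6, 0.1, 1.1]
opening: 0.0179
grip_force: 30.0
```

```bash
python3 where.py; python3 look.py 19
```

```text
21.68 [ 0.6109 -0.0257  0.2308] yaw 2.9578 z [-4.e-04  0.e+00 -1.e+00] tip bed mm [66.2 14.3  0.1] F bed [-0.6 -0.3  1.8] open 0.0179
136 yyyyyyyyyyyyyyyyyyyyyy.GtttttGyyyyyyyyyyyyyyyyyy
138 yyyyyyyyyyyyyyyyyyyyGttttttttttGyyyyyyyyyyyyyyyy
140 yyyyyyyyyyyyyyyyyyyGtttttttttttttyyyyyyyyyyyyyyy
142 yyyyyyyyyyyyyyyyyyyGtttttttttttttyyyyyyyyyyyyyyy
144 yyyyyyyyyyyyyyyyyyyyttttttttttttGyyyyyyyyyyyyyyy
146 yyyyyyyyyyyyyyyyyyyyy.ttttttttGyyyyyyyyyyyyyyyyy
148 yyyyyyyyyyyyyyyyyyyyyyyyyyyyyyyyyyyyyyyyyyyyyyyy
150 yyyyyyyyyyyyyyyyyyyyyyyyssssyyyyyyyyyyyyyyyyyyyy
152 tttttttttttttttttt.yyyyssssssyyyyytttttttttttttt
154 tttttttttttttttttttyyy.ssssss.yyyytttttttttttttt
156 tttttttttttttttttttyyy.ssssss.yyyytttttttttttttt
158 tttttttttttttttttttyyysssssss.yyyytttttttttttttt
160 tttttttttttttttttttyyyssssssssyyyytttttttttttttt
162 tttttttttttttttttttyyyssssssssyyyytttttttttttttt
164 tttttttttttttttttttyyy.syyyyysyyyytttttttttttttt
166 tttttttttttttttttttyyyyyyyyyyyyyyytttttttttttttt
168 tttttttttttttttttt.yyyyyyyyyyyyyy.tttttttttttttt
170 ttttttttttttttttttyyyyyyyyyyyyyyyytttttttttttttt
172 ttttttttttttttttttyyyyyyyyyyyyyyyytttttttttttttt
pred tip 317.8 150.9 x0 293 floor rows: [(56, [317.8, 163.3]), (61, [317.8, 157.3]), (66, [317.8, 151.1]), (71, [317.8, 144.7]), (76, [317.7, 138.1])]
```

Emit:
send_rows(
  deltas=[
    {"tx": -0.003,"ty": 0,"tz": -0.004,"twist": 0,"claw": 0.01},
    {"tx": -0.008,"ty": 0,"tz": -0.012,"twist": 0,"claw": 0.01},
    {"tx": -0.016,"ty": 0,"tz": -0.024,"twist": 0,"claw": 0.01},
    {"tx": -0.016,"ty": 0,"tz": -0.04,"twist": 0,"claw": 0.01},
    {"tx": -0.016,"ty": 0,"tz": -0.05,"twist": 0,"claw": 0.01},
  ],
)

```text
time_s: 22.15
tcp_pos: [0.6274, -0.0288, 0.2822]
tool_rot: [0.288, 3.128, -0.0]
force: [1.3, -0.3, -0.4]
opening: 0.0177
grip_force: 30.0
```

```bash
python3 where.py; python3 - <<'E'
from fit import *
p,M,o=T()
tgt=np.array([.4937,.3624,.08]);
yaw=2.8586
for tip in((.066,0,.093),):
    t=tgt+[0,0,.03]-Rt(yaw)@np.array(tip);print('tcp for tip 30 over hole',t,'shift',totool(t))
E
```

```text
22.15 [ 0.6274 -0.0288  0.2822] yaw 2.9578 z [ 3.e-04 -1.e-04 -1.e+00] tip bed mm [81.8 14.4 51.8] F bed [-1.3  0.1  0.5] open 0.0177
tcp for tip 30 over hole [0.55707479 0.34397079 0.203     ] shift [0.13731019 0.35366007 0.07915907]
```

Emit:
send_rows(
  deltas=[
    {"tx": 0.006,"ty": 0.014,"tz": 0,"twist": 0,"claw": 0.01},
    {"tx": 0.017,"ty": 0.043,"tz": 0,"twist": 0,"claw": 0.01},
    {"tx": 0.0285,"ty": 0.0735,"tz": 0,"twist": 0,"claw": 0.01},
    {"tx": 0.04,"ty": 0.104,"tz": 0,"twist": 0,"claw": 0.01},
    {"tx": 0.052,"ty": 0.134,"tz": 0,"twist": 0,"claw": 0.01},
  ],
)

```text
time_s: 22.57
tcp_pos: [0.5989, 0.1148, 0.2799]
tool_rot: [-0.288, -3.127, -0.0]
force: [-0.8, 0.5, -1.4]
opening: 0.0177
grip_force: 30.0
```

Emit:
send_rows(
  deltas=[
    {"tx": 0.012,"ty": 0.031,"tz": 0,"twist": 0,"claw": 0.01},
    {"tx": 0.024,"ty": 0.062,"tz": 0,"twist": 0,"claw": 0.01},
    {"tx": 0.036,"ty": 0.093,"tz": 0,"twist": 0,"claw": 0.01},
    {"tx": 0.048,"ty": 0.124,"tz": 0,"twist": 0,"claw": 0.01},
    {"tx": 0.06,"ty": 0.154,"tz": 0,"twist": 0,"claw": 0.01},
  ],
)

```text
time_s: 22.98
tcp_pos: [0.5676, 0.2773, 0.2799]
tool_rot: [-0.287, -3.127, 0.001]
force: [0.4, 0.2, -1.0]
opening: 0.0176
grip_force: 30.0
```

Emit:
send_rows(
  deltas=[
    {"tx": 0.01,"ty": 0.028,"tz": 0.01,"twist": 0.03,"claw": 0.01},
    {"tx": 0.02,"ty": 0.052,"tz": 0.02,"twist": 0.06,"claw": 0.01},
    {"tx": 0.0253,"ty": 0.0657,"tz": 0.03,"twist": 0.099,"claw": 0.01},
    {"tx": 0.0253,"ty": 0.0657,"tz": 0.05,"twist": 0.099,"claw": 0.01},
    {"tx": 0.0253,"ty": 0.0657,"tz": 0.06,"twist": 0.099,"claw": 0.01},
  ],
)

```text
time_s: 23.4
tcp_pos: [0.5541, 0.3454, 0.2176]
tool_rot: [-0.438, -3.107, 0.003]
force: [-0.7, -0.2, -1.7]
opening: 0.0175
grip_force: 30.0
```

Emit:
send_rows(
  deltas=[
    {"tx": 0,"ty": 0,"tz": 0.005,"twist": 0,"claw": 0.01},
    {"tx": 0,"ty": 0,"tz": 0.005,"twist": 0,"claw": 0.01},
    {"tx": 0,"ty": 0,"tz": 0.005,"twist": 0,"claw": 0.01},
  ],
)

```text
time_s: 23.65
tcp_pos: [0.5566, 0.3438, 0.2159]
tool_rot: [-0.444, -3.11, 0.0]
force: [0.5, 0.4, -1.3]
opening: 0.0177
grip_force: 30.0
```

```bash
python3 - <<'E'
from fit import *
tiprel((.066,0,.093))
p,M,o=T();m,im=snap('wrist','w20');print(proj(m,p+M@[.066,0,.093]),'hole',proj(m,[.4937,.3624,.08]))
h=cv2.cvtColor(im,cv2.COLOR_BGR2HSV)
for y in range(100,210,3): print(y,''.join('B' if 100<a<135 and b>60 else 's' if b<40 and c>100 else 'y' if 15<a<32 and b>40 else 'k' if c<100 else 'o' if c<170 else '.' for a,b,c in h[y,260:376:2].tolist()))
E
```

```text
23.65 [0.5566 0.3438 0.2159] [-9.601e-01  2.797e-01  1.000e-04] [-1.e-04 -0.e+00 -1.e+00] tip [0.4932 0.3623 0.1229] rel hole [ 0.0005 -0.0003 -0.0429] F [ 0.5  0.4 -1.3] tq [ 0.04 -0.04  0.01]
[[317.80904721 151.56853131]] hole [[318.26443926 151.50385759]]
100 ..........................................................
103 ..........................................................
106 .........................................yyyss............
109 ...............................yysssssssssssssy...........
112 ....................yyssssssssssssssssssssssssy...........
115 ..........yssssssssssssssssssssssssssssssssssss...........
118 .......ssssssssssssssssssssssssssssssssssssssss...........
121 .......ssssssssssssssssssssssssssssssssssssssys...........
124 .......ysssssssssssssssssssssssssssssssssssssss...........
127 ........ssssssssssssssssssssssssssssssssssssyssy..........
130 ........sssssssssssssssssssssssssssssssssssysssy..........
133 ........ssssssssssssssssssssssssssssssssssyssssy..........
136 ........ysssssssssssssssssssyyyssssssssss.ssssss..........
139 .........sssssssss
[... 789 characters left out ...]
.......
178 ............sssssssssssssyyyyyyyyyssssssssssssssss........
181 ............sssssssssssssyyyyyyyyyssssssssssssssss........
184 ............sssssssssssssyyyyyyyyysssssssssssssssyy.......
187 ............yssssssssssssyyyyyyyyyysss.yyy................
190 .............sssssssssyyyyyyyyyyyyyyy.....................
193 .............sssyyy..yyyyyyyyyyyyyyyyyy...................
196 ....................yyyyyyyyyyyyyyyyyyyy..................
199 ...................yyyyyyyyyyyyyyyyyyyyy..................
202 ...................yyyBBBBBBBBBBBBBBBByyy.................
205 ...................yyBBBBBBBBBBBBBBBBByyy.................
208 ..................yyyBBBBBBBBBBBBBBBBBsyy.................
```

Emit:
send_rows(
  deltas=[
    {"tx": 0,"ty": 0,"tz": 0.015,"twist": 0,"claw": 0.01},
    {"tx": 0,"ty": 0,"tz": 0.03,"twist": 0,"claw": 0.01},
    {"tx": 0,"ty": 0,"tz": 0.045,"twist": 0,"claw": 0.01},
    {"tx": 0,"ty": 0,"tz": 0.057,"twist": 0,"claw": 0.01},
    {"tx": 0,"ty": 0,"tz": 0.057,"twist": 0,"claw": 0.01},
  ],
)

```text
time_s: 24.12
tcp_pos: [0.5552, 0.3435, 0.1565]
tool_rot: [-0.443, -3.106, 0.003]
force: [-0.3, 0.4, -2.5]
opening: 0.0178
grip_force: 30.0
```

Emit:
send_rows(
  deltas=[
    {"tx": 0.008,"ty": 0,"tz": -0.004,"twist": 0,"claw": 0.01},
    {"tx": 0.016,"ty": 0,"tz": -0.0072,"twist": 0,"claw": 0.01},
    {"tx": 0.024,"ty": 0,"tz": -0.0112,"twist": 0,"claw": 0.01},
    {"tx": 0.0335,"ty": 0,"tz": -0.015,"twist": 0,"claw": 0.01},
    {"tx": 0.043,"ty": 0,"tz": -0.018,"twist": 0,"claw": 0.01},
  ],
)

```text
time_s: 24.53
tcp_pos: [0.5153, 0.3563, 0.1783]
tool_rot: [0.442, 3.107, 0.001]
force: [3.3, -2.3, -3.3]
opening: 0.018
grip_force: 30.0
```

```bash
python3 -c "
from fit import *
tiprel((0,0,.116))"
```

```text
24.53 [0.5153 0.3563 0.1783] [-0.9604  0.2787 -0.0034] [ 3.5e-03 -1.0e-04 -1.0e+00] tip [0.5157 0.3563 0.0623] rel hole [-0.0227  0.0002  0.0177] F [ 3.3 -2.3 -3.3] tq [-0.61 -1.02  0.05]
```

Emit:
send_rows(
  deltas=[
    {"tx": 0.007,"ty": 0,"tz": -0.0015,"twist": 0,"claw": 0.01},
    {"tx": 0.014,"ty": 0,"tz": -0.0025,"twist": 0,"claw": 0.01},
    {"tx": 0.02,"ty": 0,"tz": -0.003,"twist": 0,"claw": 0.01},
    {"tx": 0.025,"ty": 0,"tz": -0.003,"twist": 0,"claw": 0.01},
    {"tx": 0.025,"ty": 0,"tz": -0.003,"twist": 0,"claw": 0.01},
  ],
)

```text
time_s: 24.95
tcp_pos: [0.4909, 0.3635, 0.1808]
tool_rot: [0.441, 3.109, 0.001]
force: [2.8, -2.7, 1.5]
opening: 0.0177
grip_force: 30.0
```

```bash
python3 - <<'E'
from fit import *
tiprel((0,0,.116))
p,M,o=T();m,im=snap('wrist','w21');ms,s=snap('scene','s21')
h=cv2.cvtColor(im,cv2.COLOR_BGR2HSV);c=h[:,318].astype(int)
print([(v,c[v].tolist()) for v in range(150,345,5)])
f=lambda x,y,z:proj(m,p+M@[x,y,z])[0].round(0)
for th in(0,.1,.2):
  for x0 in(0,5): print(th,x0,[f(x0+(.109-q)*np.sin(th)+n*np.cos(th),0,.003+(.109-q)*np.cos(th)-n*np.sin(th))[1] for q,n in((.06,.012),(.066,.009),(.136,.009),(.136,-.009))])
cv2.imwrite('pics/c21.png',np.hstack([cv2.resize(s[200:380,390:570],(480,480),interpolation=cv2.INTER_CUBIC),cv2.resize(im[120:420,210:430],(320,480))[:, :]]))
E
```

```text
24.95 [0.4909 0.3635 0.1808] [-0.9605  0.2784 -0.0015] [ 1.7e-03  3.0e-04 -1.0e+00] tip [0.4911 0.3635 0.0648] rel hole [0.0028 0.0004 0.0152] F [ 2.8 -2.7  1.5] tq [-0.7  -0.77 -0.02]
[(150, [10, 137, 162]), (155, [9, 137, 154]), (160, [10, 136, 158]), (165, [10, 137, 158]), (170, [9, 134, 145]), (175, [10, 134, 137]), (180, [10, 137, 154]), (185, [10, 136, 154]), (190, [10, 138, 155]), (195, [14, 110, 179]), (200, [14, 110, 174]), (205, [14, 113, 171]), (210, [21, 85, 252]), (215, [22, 80, 253]), (220, [23, 76, 254]), (225, [22, 81, 253]), (230, [22, 80, 253]), (235, [15, 102, 230]), (240, [16, 137, 196]), (245, [28, 96, 255]), (250, [14, 89, 233]), (255, [121, 89, 155]), (260, [121, 94, 158]), (265, [120, 95, 158]), (270, [118, 102, 158]), (275, [118, 107, 160]), (280, [117, 112, 159]), (285, [116, 116, 160]), (290, [115, 122, 161]), (295, [114, 131, 168]), (300, [111, 153, 242]), (305, [109, 150, 250]), (310, [109, 152, 250]), (315, [109, 155, 250]), (320, [109, 156, 249]), (325, [109, 160, 249]), (330, [109, 159, 248]), (335, [110, 165, 240]), (340, [5, 100, 140])]
0 0 [np.float64(246.0), np.float64(254.0), np.float64(305.0), np.float64(347.0)]
0 5 [np.float64(2075.0), np.float64(2064.0), np.float64(1939.0), np.float64(1940.0)]
0.1 0 [np.float64(239.0), np.float64(248.0), np.float64(312.0), np.float64(351.0)]
0.1 5 [np.float64(2072.0), np.float64(2062.0), np.float64(1938.0), np.float64(1942.0)]
0.2 0 [np.float64(232.0), np.float64(241.0), np.float64(320.0), np.float64(355.0)]
0.2 5 [np.float64(2068.0), np.float64(2058.0), np.float64(1937.0), np.float64(1944.0)]
```

View pics/c21.png

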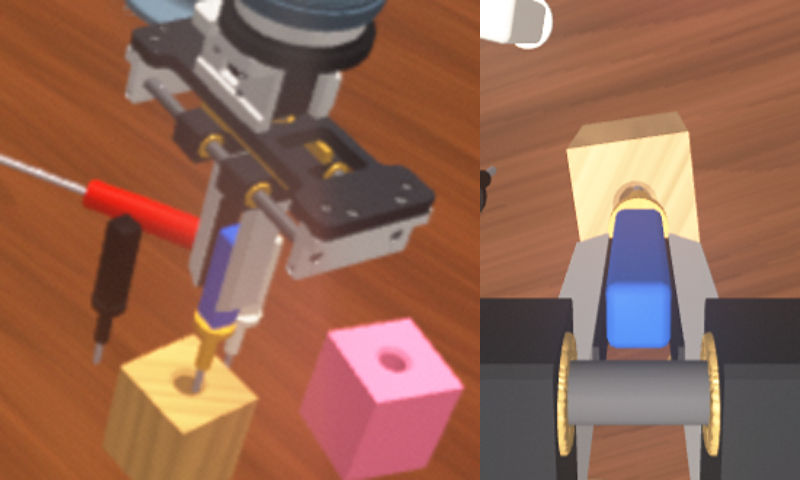

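Emit:
send_rows(
  deltas=[
    {"tx": -0.003,"ty": 0,"tz": 0,"twist": 0,"claw": 0.01},
    {"tx": -0.006,"ty": 0,"tz": 0,"twist": 0,"claw": 0.01},
    {"tx": -0.006,"ty": 0,"tz": 0.004,"twist": 0,"claw": 0.01},
    {"tx": -0.006,"ty": 0,"tz": 0.009,"twist": 0,"claw": 0.01},
    {"tx": -0.006,"ty": 0,"tz": 0.012,"twist": 0,"claw": 0.01},
  ],
)

```text
time_s: 25.47
tcp_pos: [0.4962, 0.3613, 0.1661]
tool_rot: [-0.443, -3.108, 0.001]
force: [-0.0, -0.5, -2.3]
opening: 0.018
grip_force: 30.0
```

```bash
python3 - <<'E'
from fit import *
tiprel((0,0,.116))
m,im=snap('wrist','w22');h=cv2.cvtColor(im,cv2.COLOR_BGR2HSV)
for y in range(190,310,3): print(y,''.join('B' if 100<a<135 and b>60 else 's' if b<40 and c>100 else 'y' if 17<a<32 and b>40 else 'k' if c<100 else 'o' if c<200 else '.' for a,b,c in h[y,250:390:2].tolist()))
E
```

```text
25.47 [0.4962 0.3613 0.1661] [-0.9602  0.2793  0.0023] [-2.5e-03 -4.0e-04 -1.0e+00] tip [0.4959 0.3613 0.0501] rel hole [-0.0025 -0.0005  0.0299] F [-0.  -0.5 -2.3] tq [ 0.06  0.05 -0.  ]
190 oooooooooooooooooooooooooooooooooooooooooooooooooooooooooooooooooooooo
193 oooooooooooooooooooooooooooooooooooooooooooooooooooooooooooooooooooooo
196 oooooooooooooooooooooooooooooooooooooooooooooooooooooooooooooooooooooo
199 oooooooooooooooooooooooooooooooooooooooooooo..yyyyyyyyoooooooooooooooo
202 oooooooooooooooooooooooooooooooo...yyyyyyyyyyyyyyyyyyyoooooooooooooooo
205 ooooooooooooooooooooo..yyyyyyyyyyyyyyyyyyyyyyyyyyyyyyyoooooooooooooooo
208 oooooooooo..yyyyyyyyyyyyyyyyyyyyyyyyyyyyyyyyyyyyyyyyyyoooooooooooooooo
211 oooooooooyyyyyyyyyyyyyyyyyyyyyyyyyyyyyyyyyyyyyyyyyyyyy.ooooooooooooooo
214 ooooooooo.yyyyyyyyyyyyyyyyyyyyyyyyyyyyyyyyyyyyyyyyyyyy.ooooooooooooooo
217 ooooooooo.yyyyyyyyyyyyyyyyyyyyyyyyyyyyyyyyyyyyyyyyyyyyyooooooooooooooo
220 ooooooooooyyyyyyyyyyyyyyyyyyyyyyyyyyyyyyyyyyyyyyyyyyyyyooooooooooooooo
223 ooooooooooyyyyyyyyyyyyyyyyyyyyyyyyyyyyyyyyyyyyyyyyyyyyyooooooooooooooo
226 oooooooo
[... 1387 characters left out ...]
kssssssssssssoooooooooooo
283 ooooooooooossssssssssssskBBBBBBBBBBBBBBBBBBBBkssssssssssssoooooooooooo
286 ooooooooooosssssssssssskBBBBBBBBBBBBBBBBBBBBBksssssssssssssooooooooooo
289 oooooooooossssssssssssskBBBBBBBBBBBBBBBBBBBBBkkssssssssssssooooooooooo
292 oooooooooossssssssssssskBBBBBBBBBBBBBBBBBBBBBBksssssssssssssoooooooooo
295 ooooooooossssssssssssskkBBBBBBBBBBBBBBBBBBBBBBksssssssssssssoooooooooo
298 ooooooooossssssssssssskkBBBBBBBBBBBBBBBBBBBBBBkssssssssssssssooooooooo
301 oooooooosssssssssssssskBBBBBBBBBBBBBBBBBBBBBBBkksssssssssssssooooooooo
304 oooooooosssssssssssssskBBBBBBBBBBBBBBBBBBBBBBBkkssssssssssssssoooooooo
307 kkkkkkkkkkkkssssssssskkBBBBBBBBBBBBBBBBBBBBBBBkksssssssssskkkkkkkkkkkk
```

Emit:
send_rows(
  deltas=[
    {"tx": 0.0005,"ty": 0,"tz": 0.005,"twist": 0,"claw": 0.01},
    {"tx": 0.001,"ty": 0,"tz": 0.01,"twist": 0,"claw": 0.01},
    {"tx": 0.001,"ty": 0,"tz": 0.016,"twist": 0,"claw": 0.01},
    {"tx": 0.001,"ty": 0,"tz": 0.016,"twist": 0,"claw": 0.01},
  ],
)

```text
time_s: 25.85
tcp_pos: [0.495, 0.3614, 0.1498]
tool_rot: [-0.442, -3.108, 0.002]
force: [-0.9, -0.2, -1.2]
opening: 0.0177
grip_force: 30.0
```

```bash
python3 -c "
from fit import *
tiprel((0,0,.112))"
```

```text
25.85 [0.495  0.3614 0.1498] [-0.9603  0.279   0.0022] [-0.0026 -0.0012 -1.    ] tip [0.4947 0.3612 0.0378] rel hole [-0.0014 -0.0008  0.0422] F [-0.9 -0.2 -1.2] tq [-0.01  0.03 -0.02]
```

Emit:
send_rows(
  deltas=[
    {"tx": 0,"ty": 0,"tz": 0.005,"twist": 0,"claw": 0.01},
    {"tx": 0,"ty": 0,"tz": 0.01,"twist": 0,"claw": 0.01},
    {"tx": 0,"ty": 0,"tz": 0.014,"twist": 0,"claw": 0.01},
    {"tx": 0,"ty": 0,"tz": 0.014,"twist": 0,"claw": 0.01},
  ],
)

```text
time_s: 26.18
tcp_pos: [0.4954, 0.3614, 0.1364]
tool_rot: [-0.443, -3.109, 0.002]
force: [-0.1, 0.4, -1.4]
opening: 0.018
grip_force: 30.0
```

```bash
python3 -c "
from fit import *
tiprel((0,0,.112))"
```

```text
26.18 [0.4954 0.3614 0.1364] [-0.9603  0.2791  0.0014] [-1.8e-03 -9.0e-04 -1.0e+00] tip [0.4952 0.3613 0.0244] rel hole [-0.0018 -0.0006  0.0556] F [-0.1  0.4 -1.4] tq [ 0.04 -0.02 -0.03]
```

Emit:
send_rows(
  deltas=[
    {"tx": 0,"ty": 0,"tz": 0.002,"twist": 0,"claw": 0.01},
    {"tx": 0,"ty": 0,"tz": 0.003,"twist": 0,"claw": 0.01},
  ],
)

```text
time_s: 26.35
tcp_pos: [0.4961, 0.3618, 0.1346]
tool_rot: [0.443, 3.11, 0.0]
force: [-0.5, 0.4, -1.4]
opening: 0.0179
grip_force: 30.0
```

Emit:
send_rows(
  deltas=[
    {"tx": 0,"ty": 0,"tz": 0.002,"twist": 0,"claw": 0.01},
    {"tx": 0,"ty": 0,"tz": 0.002,"twist": 0,"claw": 0.01},
  ],
)

```text
time_s: 26.52
tcp_pos: [0.4959, 0.3617, 0.1324]
tool_rot: [-0.443, -3.11, 0.0]
force: [-0.7, -0.5, -2.2]
opening: 0.0178
grip_force: 30.0
```

Emit:
send_rows(
  deltas=[
    {"tx": 0,"ty": 0,"tz": 0.0015,"twist": 0,"claw": 0.01},
    {"tx": 0,"ty": 0,"tz": 0.0015,"twist": 0,"claw": 0.01},
  ],
)

```text
time_s: 26.68
tcp_pos: [0.4959, 0.3617, 0.131]
tool_rot: [-0.443, -3.11, 0.0]
force: [-0.2, -0.2, -1.8]
opening: 0.0179
grip_force: 30.0
```

Emit:
send_rows(
  deltas=[
    {"tx": 0,"ty": 0,"tz": 0.0015,"twist": 0,"claw": 0.01},
    {"tx": 0,"ty": 0,"tz": 0.0015,"twist": 0,"claw": 0.01},
  ],
)

```text
time_s: 26.85
tcp_pos: [0.4962, 0.3619, 0.1303]
tool_rot: [0.443, 3.11, 0.0]
force: [-1.3, -1.4, 1.9]
opening: 0.0178
grip_force: 30.0
```

```bash
python3 -c "
from fit import *
tiprel((0,0,.112))"
```

```text
26.85 [0.4962 0.3619 0.1303] [-9.603e-01  2.790e-01 -4.000e-04] [ 5.e-04  2.e-04 -1.e+00] tip [0.4963 0.3619 0.0183] rel hole [-0.0026  0.0002  0.0617] F [-1.3 -1.4  1.9] tq [-0.14  0.23  0.05]
```

Emit:
send_rows(
  deltas=[
    {"tx": 0,"ty": 0,"tz": -0.0005,"twist": 0,"claw": 0.022},
    {"tx": 0,"ty": 0,"tz": -0.0005,"twist": 0,"claw": 0.03},
    {"tx": 0,"ty": 0,"tz": -0.0005,"twist": 0,"claw": 0.045},
    {"tx": 0,"ty": 0,"tz": -0.0005,"twist": 0,"claw": 0.05},
    {"tx": 0,"ty": 0,"tz": -0.0005,"twist": 0,"claw": 0.05},
  ],
)

```text
time_s: 27.27
tcp_pos: [0.496, 0.3617, 0.1301]
tool_rot: [0.443, 3.11, 0.0]
force: [-0.4, -0.1, -0.9]
opening: 0.0451
grip_force: 0.0
```

Emit:
send_rows(
  deltas=[
    {"tx": 0,"ty": 0,"tz": -0.01,"twist": 0,"claw": 0.05},
    {"tx": 0,"ty": 0,"tz": -0.04,"twist": 0,"claw": 0.05},
    {"tx": 0,"ty": 0,"tz": -0.08,"twist": 0,"claw": 0.05},
    {"tx": 0,"ty": 0,"tz": -0.12,"twist": 0,"claw": 0.05},
    {"tx": 0,"ty": 0,"tz": -0.15,"twist": 0,"claw": 0.05},
  ],
)

```text
time_s: 27.68
tcp_pos: [0.4966, 0.3621, 0.2848]
tool_rot: [0.442, 3.107, 0.004]
force: [0.4, 1.4, -0.6]
opening: 0.05
grip_force: 0.0
```

Emit:
send_rows(
  deltas=[
    {"tx": -0.034,"ty": -0.01,"tz": -0.02,"twist": 0,"claw": 0.05},
    {"tx": -0.0637,"ty": -0.01,"tz": -0.04,"twist": -0.05,"claw": 0.05},
    {"tx": -0.0637,"ty": -0.01,"tz": -0.046,"twist": -0.1,"claw": 0.05},
    {"tx": -0.0637,"ty": -0.01,"tz": -0.046,"twist": -0.1,"claw": 0.05},
    {"tx": -0.0637,"ty": -0.01,"tz": -0.046,"twist": -0.1,"claw": 0.05},
  ],
)

```text
time_s: 28.1
tcp_pos: [0.5543, 0.3343, 0.3267]
tool_rot: [0.289, 3.128, 0.001]
force: [-0.5, 0.7, -0.2]
opening: 0.0501
grip_force: 0.0
```

```bash
python3 - <<'E'
from fit import *
p,M,o=T();print(o['time_s'],p,M[:,0],o['force'])
m,im=snap('wrist','w23');ms,s=snap('scene','s23')
for nm in('w23','w4'):
    i=cv2.imread(f'pics/{nm}.png');h=cv2.cvtColor(i,cv2.COLOR_BGR2HSV);k=cv2.inRange(h,(100,60,40),(130,255,255));c=max(cv2.findContours(k,0,1)[0],key=cv2.contourArea);r1=cv2.minAreaRect(c);print(nm,r1)
    if nm=='w23': print('handle top if z=.156',onz(m,r1[0],.156),'hole',proj(m,[.4937,.3624,.08]))
    x0=int(r1[0][0])
print([b for b in blobs(s,(105,80,60),(130,255,255),20) if 430<b[1]<500 and 290<b[2]<360])
s3=cv2.imread('pics/s3.png');print([b for b in blobs(s3,(105,80,60),(130,255,255),20) if 430<b[1]<500 and 290<b[2]<360])
t=bed(q3,[[0,-.084,.042]])[0];print('knob grasp shift',totool(t+[0,0,.003]),'yaw',np.arctan2(M[1,0],M[0,0]))
E
```

```text
28.1 [0.55432891 0.33433351 0.32667215] [-9.83067507e-01  1.83243305e-01 -4.10222185e-04] [-0.45409607  0.70744407 -0.24919248]
w23 ((337.22650146484375, 150.55587768554688), (20.938146591186523, 20.24787712097168), 4.398705005645752)
handle top if z=.156 [0.49269347 0.36290792 0.156     ] hole [[333.38957131 150.89360937]]
w4 ((325.66217041015625, 155.02703857421875), (19.72787857055664, 20.2210750579834), 9.462322235107422)
[(99, np.float64(469.7), np.float64(312.6), 463, 308, 14, 12), (229, np.float64(463.6), np.float64(332.2), 457, 317, 14, 27)]
[(368, np.float64(464.7), np.float64(325.5), 456, 308, 20, 36)]
knob grasp shift [-0.13422345 -0.24512947  0.18774914] yaw 2.9573080266575387
```

Emit:
send_rows(
  deltas=[
    {"tx": -0.018,"ty": -0.033,"tz": 0,"twist": 0,"claw": 0.05},
    {"tx": -0.036,"ty": -0.066,"tz": 0,"twist": 0,"claw": 0.05},
    {"tx": -0.054,"ty": -0.099,"tz": 0,"twist": 0,"claw": 0.05},
    {"tx": -0.072,"ty": -0.132,"tz": 0,"twist": 0,"claw": 0.05},
    {"tx": -0.09,"ty": -0.165,"tz": 0,"twist": 0,"claw": 0.05},
  ],
)

```text
time_s: 28.62
tcp_pos: [0.6121, 0.1548, 0.325]
tool_rot: [-0.286, -3.127, 0.0]
force: [-0.0, 0.4, -0.6]
opening: 0.0502
grip_force: 0.0
```

Emit:
send_rows(
  deltas=[
    {"tx": -0.018,"ty": -0.033,"tz": 0.01,"twist": 0,"claw": 0.05},
    {"tx": -0.036,"ty": -0.066,"tz": 0.03,"twist": 0,"claw": 0.05},
    {"tx": -0.0442,"ty": -0.0801,"tz": 0.06,"twist": 0,"claw": 0.05},
    {"tx": -0.0442,"ty": -0.0801,"tz": 0.1,"twist": 0,"claw": 0.05},
    {"tx": -0.0442,"ty": -0.0801,"tz": 0.12,"twist": 0,"claw": 0.05},
  ],
)

```text
time_s: 29.03
tcp_pos: [0.6389, 0.0682, 0.2002]
tool_rot: [-0.29, -3.12, 0.0]
force: [0.8, 0.8, -1.1]
opening: 0.0502
grip_force: 0.0
```

Emit:
send_rows(
  deltas=[
    {"tx": 0,"ty": 0,"tz": 0.01,"twist": 0,"claw": 0.05},
    {"tx": 0,"ty": 0,"tz": 0.01,"twist": 0,"claw": 0.05},
  ],
)

```text
time_s: 29.2
tcp_pos: [0.6394, 0.0696, 0.1924]
tool_rot: [-0.286, -3.122, 0.0]
force: [-0.7, 0.2, -0.0]
opening: 0.0502
grip_force: 0.0
```

```bash
python3 - <<'E'
from fit import *
print(totool(np.array([.6411,.0688,.1383])),T()[0],T()[2]['time_s'])
E
```

```text
[-0.0021653  -0.00045229  0.0540841 ] [0.63941584 0.06960993 0.19239705] 29.2
```

Emit:
send_rows(
  deltas=[
    {"tx": -0.001,"ty": 0,"tz": 0.02,"twist": 0,"claw": 0.05},
    {"tx": -0.0015,"ty": -0.0004,"tz": 0.04,"twist": 0,"claw": 0.05},
    {"tx": -0.0015,"ty": -0.0004,"tz": 0.054,"twist": 0,"claw": 0.05},
    {"tx": -0.0015,"ty": -0.0004,"tz": 0.054,"twist": 0,"claw": 0.05},
    {"tx": -0.0015,"ty": -0.0004,"tz": 0.054,"twist": 0,"claw": 0.05},
  ],
)

```text
time_s: 29.62
tcp_pos: [0.6432, 0.0687, 0.1427]
tool_rot: [0.286, 3.128, -0.0]
force: [0.2, -0.1, 1.3]
opening: 0.0501
grip_force: 0.0
```

Emit:
send_rows(
  deltas=[
    {"tx": 0,"ty": 0,"tz": 0,"twist": 0,"claw": 0.03},
    {"tx": 0,"ty": 0,"tz": 0,"twist": 0,"claw": 0.016},
    {"tx": 0,"ty": 0,"tz": 0,"twist": 0,"claw": 0.016},
    {"tx": 0,"ty": 0,"tz": 0,"twist": 0,"claw": 0.016},
    {"tx": 0,"ty": 0,"tz": 0,"twist": 0,"claw": 0.016},
  ],
)

```text
time_s: 30.03
tcp_pos: [0.6435, 0.0682, 0.1428]
tool_rot: [0.287, 3.128, -0.0]
force: [0.6, 0.4, 0.1]
opening: 0.0197
grip_force: 1.7
```

Emit:
send_rows(
  deltas=[
    {"tx": 0,"ty": 0.004,"tz": 0,"twist": 0,"claw": 0.016},
    {"tx": 0,"ty": 0.012,"tz": 0,"twist": 0,"claw": 0.016},
    {"tx": 0,"ty": 0.021,"tz": 0,"twist": 0,"claw": 0.016},
    {"tx": 0,"ty": 0.03,"tz": 0,"twist": 0,"claw": 0.016},
    {"tx": 0,"ty": 0.038,"tz": 0,"twist": 0,"claw": 0.016},
  ],
)

```text
time_s: 30.45
tcp_pos: [0.6505, 0.1065, 0.1428]
tool_rot: [0.286, 3.128, -0.001]
force: [-1.6, -3.5, 4.8]
opening: 0.0198
grip_force: 30.0
```

Emit:
send_rows(
  deltas=[
    {"tx": 0,"ty": 0.005,"tz": 0,"twist": 0,"claw": 0.016},
    {"tx": 0,"ty": 0.007,"tz": 0,"twist": 0,"claw": 0.016},
    {"tx": 0,"ty": 0.007,"tz": 0,"twist": 0,"claw": 0.016},
  ],
)

```text
time_s: 30.7
tcp_pos: [0.6519, 0.1139, 0.1428]
tool_rot: [0.285, 3.127, 0.002]
force: [-1.2, 0.1, 4.5]
opening: 0.0196
grip_force: 30.0
```

Opened about 46 mm. Release, retreat upward, and check.

Emit:
send_rows(
  deltas=[
    {"tx": 0,"ty": 0,"tz": 0,"twist": 0,"claw": 0.03},
    {"tx": 0,"ty": 0,"tz": 0,"twist": 0,"claw": 0.045},
    {"tx": 0,"ty": 0,"tz": 0,"twist": 0,"claw": 0.05},
    {"tx": 0,"ty": 0,"tz": 0,"twist": 0,"claw": 0.05},
    {"tx": 0,"ty": 0,"tz": -0.015,"twist": 0,"claw": 0.05},
  ],
)

```text
time_s: 31.12
tcp_pos: [0.649, 0.1126, 0.1536]
tool_rot: [-0.286, -3.121, 0.001]
force: [0.0, 0.1, 0.3]
opening: 0.0485
grip_force: 0.0
```

Emit:
send_rows(
  deltas=[
    {"tx": 0,"ty": 0,"tz": -0.035,"twist": 0,"claw": 0.05},
    {"tx": 0,"ty": 0,"tz": -0.075,"twist": 0,"claw": 0.05},
    {"tx": -0.02,"ty": -0.03,"tz": -0.115,"twist": 0,"claw": 0.05},
    {"tx": -0.035,"ty": -0.06,"tz": -0.155,"twist": 0,"claw": 0.05},
    {"tx": -0.035,"ty": -0.07,"tz": -0.175,"twist": 0,"claw": 0.05},
  ],
)

```text
time_s: 31.53
tcp_pos: [0.673, 0.0378, 0.3322]
tool_rot: [0.286, 3.128, -0.0]
force: [1.0, -0.8, -0.3]
opening: 0.0499
grip_force: 0.0
```

Emit:
send_rows(
  deltas=[
    {"tx": 0,"ty": 0,"tz": 0,"twist": 0,"claw": 0.05},
    {"tx": 0,"ty": 0,"tz": 0,"twist": 0,"claw": 0.05},
    {"tx": 0,"ty": 0,"tz": 0,"twist": 0,"claw": 0.05},
  ],
)

```text
time_s: 31.78
tcp_pos: [0.6725, 0.039, 0.3298]
tool_rot: [-0.287, -3.128, -0.001]
force: [0.0, -0.2, -0.6]
opening: 0.0496
grip_force: 0.0
```

```bash
python3 - <<'E'
from fit import *
p,M,o=T();print(o['time_s'],p,o['force'])
m,im=snap('wrist','w30');ms,s=snap('scene','s30')
r_=max([b for b in blobs(im,(0,150,120),(6,255,255)) if b[2]<260],key=lambda b:b[0]);print(r_)
for o_ in(.035,.04,.045,.05): print(o_,proj(m,bed(q3,[[a,-.084-o_+b,.06] for a,b in((.01,.01),(.01,-.01),(-.01,-.01),(-.01,.01))])).round(0).tolist())
print([b for b in blobs(s,(105,80,60),(130,255,255),20) if 430<b[1]<500 and 290<b[2]<360])
s0=cv2.imread('pics/scene0.png');d=(cv2.absdiff(s,s0).max(2)>40).astype(np.uint8)
n,l,st,c=cv2.connectedComponentsWithStats(cv2.morphologyEx(d,cv2.MORPH_OPEN,np.ones((3,3),np.uint8)));print([st[i].tolist() for i in range(1,n) if st[i,4]>25])
E
```

```text
31.7833 [0.67252055 0.03896898 0.32976233] [ 0.03356795 -0.23291625 -0.5810404 ]
(1022, np.float64(392.0), np.float64(178.3), 379, 156, 28, 45)
0.035 [[372.0, 186.0], [394.0, 186.0], [391.0, 202.0], [370.0, 202.0]]
0.04 [[378.0, 186.0], [400.0, 186.0], [396.0, 202.0], [375.0, 202.0]]
0.045 [[383.0, 186.0], [405.0, 186.0], [402.0, 202.0], [380.0, 202.0]]
0.05 [[389.0, 186.0], [411.0, 186.0], [407.0, 202.0], [386.0, 202.0]]
[(371, np.float64(465.6), np.float64(325.9), 457, 308, 20, 36)]
[[249, 0, 43, 28, 747], [308, 0, 57, 23, 795], [569, 0, 50, 79, 2004], [612, 0, 28, 116, 1112], [222, 14, 26, 15, 229], [224, 29, 46, 8, 190], [217, 41, 84, 145, 6202], [468, 68, 7, 5, 27], [508, 73, 70, 37, 1235], [473, 75, 16, 22, 181], [588, 81, 14, 12, 107], [454, 106, 12, 19, 131], [554, 108, 9, 12, 70], [517, 117, 108, 60, 3783], [267, 229, 71, 81, 1578], [304, 252, 31, 21, 248]]
```

```bash
python3 -c "
from station import job
print(job.close_job())"
```

```text
the job is handed in; nothing more can be done
None
```

The job is handed in at about 32 s: jaw closed, seam run once from red to green, stylus back home in its block and released, jaw drawn back about 45 mm, and nothing else seen to have moved. The stylus slipped about 6° in the grip early in the stroke, though I estimate it stayed within roughly 4° of square, with the tip down in the groove on every check.

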